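# Clamp the brass bar, then take up the file

### The job

Crank the little blue vise shut so that its jaw slides onto the brass bar and clamps it firmly against the fixed jaw. Then draw the yellow-handled file out of its leaning sleeve and hold it level, flat face down, with the middle of its blade a few centimetres above the top of the clamped bar, ready for the first stroke. Finish while still holding the file there, clear of everything, and leave the other things on the bench where they are.

Things in the scene. Friction and masses are not known exactly. Their poses are not given: they have to be found in the camera images.
- crank (a joint): crank angle, rad: 0 = open, grows clockwise seen from above, stop at 2.8; starts at 0 to 0.6. Each rad slides the moving jaw 8 mm; the jaws stand 30 mm apart at 0, so the 14 mm bar is pinched at about 2.0, where the crank stiffens sharply. Turning freely takes 5 N at the knob, clamping firmly 10 to 15 N; friction keeps it where it is left.
- crank_knob (a point): centre of the crank's red upright knob: vertical cylinder, 18 mm diameter, 36 mm high (52 to 88 mm above the bench), to be pinched from above. It moves on a level circle of 60 mm radius about crank_axis, on the vise's near (-x) side. It does not spin on the crank arm, a 10 mm round bar under it (top at 52 mm).
- crank_axis (a point): point on the crank's vertical axis, level with the knob's centre (70 mm above the bench). In the vise's frame the knob lies at direction 57.3 deg (1 rad) past -x towards -y at joint 0, straight to -x at joint 1, and past -x towards +y beyond.
- vise: blue bench vise fixed to the bench, placed and yawed differently each time, on either side. Origin: on the bench under the jaws. x = direction in which the moving jaw closes, z up. Base 14 mm high, from x = -138 to +78 mm, 94 mm wide at most; fixed jaw 74 mm wide with its face at x = +36 mm, top 44 mm above the bench; crank axis at x = -80 mm, y = 0.
- jaw: dark steel moving jaw, 74 mm wide, top 44 mm above the bench. Its origin lies in its clamping face, at bench level; x = closing direction. At joint 0 the face is at x = +6 mm in the vise's frame.
- bar: brass bar standing loose between the jaws on the vise's base: 14 mm thick (x), 60 mm long (y), 46 mm high (z), 0.31 kg; origin at the centre of its underside, 14 mm above the bench.
- bar_top (a point): centre of the brass bar's top face, 60 mm above the bench (16 mm above the jaws).
- stand: fixed wooden base (150 x 80 x 16 mm) with a grey steel sleeve leaning 45 deg, mouth up and towards the stand's -x side, closed at its lower end. Origin: on the bench; z up. The sleeve takes 85 mm of the blade, with some mm of play; its mouth is at x = -8 mm, 96 mm above the bench; it is 32 mm wide and 17 mm thick outside.
- file: flat file, 215 mm long, 0.11 kg: yellow flat-sided handle 95 x 22 (y) x 18 (z) mm, x = -105 to -10 mm; steel blade 110 x 16 x 5 mm, tip at x = +110. Origin on the centre line where the blade begins, near the centre of mass. x to the tip, z out of its broad face. At the start x points 45 deg down along the stand's +x, y is level; it comes out along its own -x, free after 90 mm.
- file_handle (a point): centre of the file's handle, where it is grasped across its 22 mm width (file y): at x = -55 mm on the centre line, about 153 mm above the bench at the start. Axes as the file.
- file_blade (a point): middle of the file's blade, at x = +55 mm on the centre line. Axes as the file.
- marker: bystander: black marker pen, 135 mm long, 14 mm thick, lying on the bench; origin at the centre of its underside
- pliers: bystander: long-nose pliers with yellow grips, 170 mm long, 58 mm wide, 12 mm high, lying on the bench; origin under the pivot
- nippers: bystander: end nippers with yellow grips, 125 mm long, 58 mm wide, 12 mm high; origin under the pivot
- tin: bystander: round aluminium dish, 76 mm across, 26 mm high; origin at the centre of its underside
- plates: bystander: pile of three brass plates, about 80 x 100 mm, 11 mm high; origin at the centre of its underside
There are look-alikes about, which are no part of the job. Leave any green look-alike of the vise alone.

How it is judged:
By the outcome, as a careful person would: the job done as asked, in the order asked, and still so for the second after the job is handed in, while the arm keeps its last pose, push and grip.
It also fails if it takes over 58 s, if anything falls off the work surface, if the arm or the gripper's body presses on something with over 40 N, if the wrist force passes 120 N, or if a joint passes its speed limit or range.

### The arm

A 6-joint arm with a two-finger parallel gripper is mounted at the origin on the work surface. World frame = base frame: x ahead of the robot, y to its left, z up, the work surface at z = 0. Lengths are in mm, angles in rad, forces in N, time in s.
With the tool pointing down it reaches from about 300 to 775 mm from the base axis. Payload 14.6 kg.
Tool frame: the origin (TCP) lies between the finger pads; the fingertips stand manip.finger_overhang ahead of it and the grasp point (between the pads) lies 2 mm behind it (manip.finger_overhang is the distance from the TCP to the fingertips, in mm); z points along the fingers, y is the direction in which the jaws open and shut (so a half turn about z gives the same grasp; the last joint's range is limited). The gripper opens to 94 mm and grips with 3 to 60 N. Pads are 16 mm wide; open, the fingers measure 119 mm over their backs; the gripper's body (75 mm by 177 mm) begins 78 mm behind the grasp point.
Start: joints at [-0.067, 0.3, 1.521, -0, 1.321, -0.067], TCP at [549.99, -0.002, 222.446] pointing down, gripper open.
Joint ranges: [-3.03, 3.03], [-0.79, 2.21], [0.23, 2.52], [-1.04, 4.18], [0, 3.07], [-2.55, 2.55]. Speed limits (rad/s): [2.22, 2.22, 2.57, 3.14, 3.14, 3.14].

### API

Orientations are given as [roll, pitch, yaw] about the fixed x, y, z axes, in that order (R = Rz(yaw) Ry(pitch) Rx(roll)).
In Python, from cell import manip gives the robot as it stands.
- The arm moves only by the tool drive_tool, never from a script. Its argument "steps" is a list of rows, each an object with "delta_pos": the shift along the world's x, y, z in mm, a list of three; "yaw": the turn about the world's z in rad; "hand": the finger opening in mm, from 0 to 94. A call has 1 to 5 rows; each row shifts and turns the commanded pose from where the row before left it; what a row does not reach is not made up. A row lasts 1/12 s, in which the tool goes at most 41.7 mm and 7.16 degrees, less where a joint would pass 70% of its speed; a pose out of reach is approached as far as the arm can. A call is refused whole if a number of a shift passes 41.7 or a number of a turn 0.125, either way. A call with a gripper value outside its range is refused whole. The fingers move at their own pace and stop on an object; "squeeze" is the grip in N (left out, the last holds). Time passes only in rows, so rows that do not move let the fingers close. It gives the time, the measured TCP pose, the force and the opening at its end, in the units of the state.
- manip.read_state(): the state, without advancing time (a new reading comes with each control period).
- manip.camera(name): name is "scene" or "side" or "wrist"; returns a dict with "frame" (400x640x3 uint8, red, green, blue), "range_z" (400x640 float32, mm along the optical axis (not along the pixel's ray), 0 where there is no reading), "intrinsics" (3x3 intrinsics, pixels), "position" and "attitude" of the camera in the world. Camera axes: x right, y down, z forward; pixel columns grow to the right and rows downward; lengths in mm; the calibration is good to about 2 mm. A picture is of the moment at which its call begins.
- manip.sign_off(): hands the job in, once; it reports no verdict.
The state is a dict: "clock": time; "joints": joint angles; "qd": joint speeds; "effort": joint torques, N m; "eef_pos": TCP position; "eef_rot": TCP orientation; "wrist_force": force on the tool from outside, world axes, zero at the start; "moment": the same for the moment, N m; "finger_gap": finger opening in mm.
Only numpy, scipy, OpenCV 4.12 (cv2) and the standard library are available. Lean on these libraries where they do the work, as an engineer would, in place of code of your own. Each camera call takes 0.05 s, during which the arm holds its last target.

## Working session

There is one attempt and no reset: what is moved stays moved. The work goes in short steps, Python scripts to look and compute and a tool call to move; the robot and the scene stay as the last step left them, time stands still between calls to the robot, and variables do not carry over. Pictures are saved under pics/ and viewed, and the job is handed in when it is done.

Besides the shell and the picture viewer there is one more tool, called after "Emit:" as name([rows], argument=value, ...), one row to a line, values as JSON. drive_tool: Moves the arm, as the interface text tells. Its arguments: {"type":"object","properties":{"steps":{"type":"array"},"squeeze":{"type":"number"}},"required":["steps"]}

```bash
ls; mkdir -p pics; python3 - <<'E'
from cell import manip
import cv2,pickle
print(manip.read_state(), manip.finger_overhang)
d={}
for n in ["scene","side","wrist"]:
    c=manip.camera(n); d[n]=c
    cv2.imwrite(f"pics/{n}0.png",c["frame"][:,:,::-1])
    print(n,c["intrinsics"],c["position"],c["attitude"])
pickle.dump(d,open("cam0.pkl","wb"))
E
```

```text
pics
{'clock': 0.0, 'joints': array([-6.66100017e-02,  3.00449264e-01,  1.52160592e+00, -4.24375166e-05,
        1.32071204e+00, -6.65718799e-02]), 'qd': array([ 0.0004443 , -0.00053009,  0.00014201, -0.00118178,  0.00050212,
        0.00112322]), 'effort': array([-1.53750298e-03, -5.31805658e+01, -3.52735734e+01,  7.07558286e-02,
        2.43994006e-02, -4.79655944e-05]), 'eef_pos': array([ 5.49742716e+02, -1.72329424e-03,  2.21887797e+02]), 'eef_rot': array([-3.14041796e+00, -3.71212302e-05,  1.57076871e+00]), 'wrist_force': array([-0.10533889,  0.62826332,  0.01137513]), 'moment': array([-0.01613635,  0.00752684, -0.0076819 ]), 'finger_gap': 94.04859666503552} 17.0
scene [[482.96541989   0.         317.13476846]
 [  0.         482.96541989 198.80809942]
 [  0.           0.           1.        ]] [1401.35030805   78.71371173  729.71636757] [-2.20358339 -0.00851052  1.73344362]
side [[491.53616716   0.         317.89704842]
 [  0.         491.53616716 193.44857525]
 [  0.           0.           1.        ]] [365.6942338  676.66430188 946.93624376] [-2.40018862  0.00430332 -2.87091159]
wrist [[312.6678178    0.         325.38896587]
 [  0.         312.6678178  201.16116568]
 [  0.           0.           1.        ]] [551.49054429  84.95156128 383.96456488] [ 2.84812946e+00 -9.63474379e-04  8.01034842e-04]
```

View pics.

View pics/scene0.png

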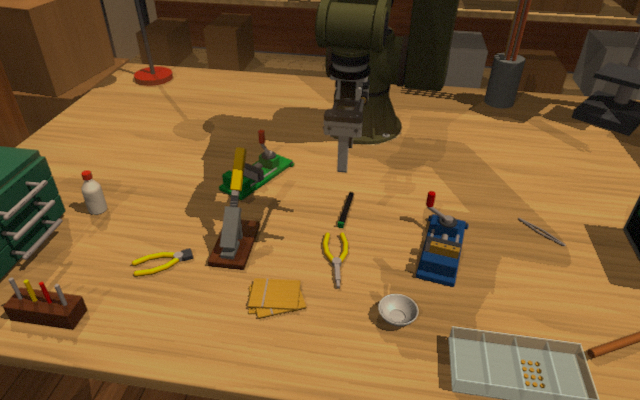

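View pics/side0.png

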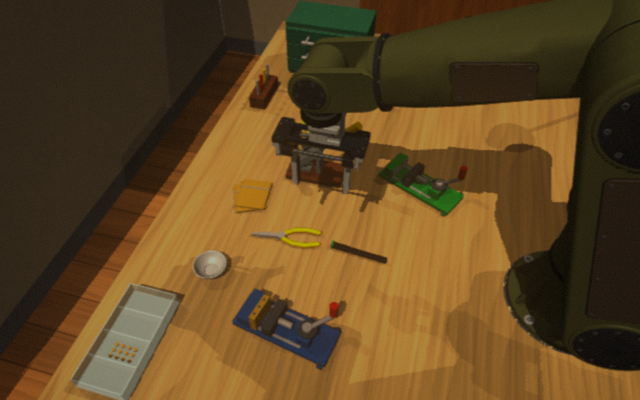

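View pics/wrist0.png

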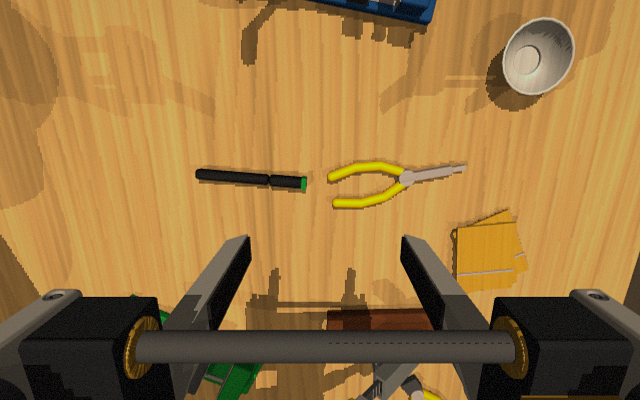

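```bash
cat > h.py <<'E'
import numpy as np,cv2
from scipy.spatial.transform import Rotation as Ro
def R(c): return Ro.from_euler('xyz',c["attitude"]).as_matrix()
def pts(c):
    z=c["range_z"].astype(float);K=c["intrinsics"]
    v,u=np.mgrid[0:z.shape[0],0:z.shape[1]]
    P=np.stack([(u-K[0,2])/K[0,0]*z,(v-K[1,2])/K[1,1]*z,z],-1)@R(c).T+np.array(c["position"])
    P[z<=0]=np.nan
    return P
def ray(c,u,v):
    K=c["intrinsics"];d=R(c)@np.array([(u-K[0,2])/K[0,0],(v-K[1,2])/K[1,1],1.]);return np.array(c["position"]),d
def onz(c,u,v,z):
    o,d=ray(c,u,v);return o+d*(z-o[2])/d[2]
def tri(rs):
    A=0;b=0
    for o,d in rs:
        d=d/np.linalg.norm(d);M=np.eye(3)-np.outer(d,d);A=A+M;b=b+M@o
    x=np.linalg.solve(A,b);return x,[np.linalg.norm((np.eye(3)-np.outer(d,d)/(d@d))@(x-o)) for o,d in rs]
def proj(c,P):
    p=R(c).T@(np.asarray(P)-c["position"]);K=c["intrinsics"];return K[0,0]*p[0]/p[2]+K[0,2],K[1,1]*p[1]/p[2]+K[1,2]
def comps(m,amin=20):
    n,l,s,ce=cv2.connectedComponentsWithStats(m.astype(np.uint8));return [(i,s[i],ce[i],l==i) for i in range(1,n) if s[i][4]>=amin]
E
cat > a.py <<'E'
from h import *;import pickle
d=pickle.load(open("cam0.pkl","rb"))
for n in ["scene","side"]:
    c=d[n];hsv=cv2.cvtColor(c["frame"],cv2.COLOR_RGB2HSV);P=pts(c)
    H,S,V=[hsv[...,i].astype(int) for i in range(3)]
    z=P[...,2]
    print(n,"bench z",np.nanmedian(z))
    for nm,m in dict(red=((H<4)|(H>176))&(S>170)&(V>70),blue=(H>100)&(H<125)&(S>120)&(V>40),yel=(H>20)&(H<32)&(S>170)&(V>90)).items():
        for i,s,ce,mm in comps(m,25):
            q=P[mm];q=q[~np.isnan(q[:,0])]
            if len(q): print(nm,s,ce.round(1),"med",np.median(q,0).round(1),"zrange",np.percentile(q[:,2],[2,98]).round(1))
E
python3 a.py
python3 - <<'E'
import cv2
a=cv2.imread("pics/scene0.png");b=cv2.imread("pics/side0.png")
cv2.imwrite("pics/crop1.png",cv2.hconcat([cv2.resize(a[180:300,390:490],(400,480),interpolation=cv2.INTER_CUBIC),cv2.resize(b[280:370,225:345],(400,300),interpolation=cv2.INTER_CUBIC).__class__ and cv2.copyMakeBorder(cv2.resize(b[280:370,225:345],(400,300),interpolation=cv2.INTER_CUBIC),0,180,0,0,cv2.BORDER_CONSTANT)]))
cv2.imwrite("pics/crop2.png",cv2.resize(a[130:280,190:300],(440,600),interpolation=cv2.INTER_CUBIC))
E
```

```text
scene bench z 2.5399284543702265
red [427 192   8  15  87] [430.4 199. ] med [475.6 195.9  75. ] zrange [56.1 91.5]
red [ 40 283  12  20  83] [ 45.3 293. ] med [ 881.3 -501.4   67. ] zrange [42.2 92.3]
blue [427 215  41  28 468] [446.6 228.9] med [523.  239.   17.6] zrange [10.4 44.3]
blue [416 251  43  35 986] [437.5 268.3] med [653.8 212.8  29. ] zrange [ 5.6 47.6]
yel [230 148  15  43 433] [237.3 169.8] med [ 558.5 -230.1  158. ] zrange [ 39.2 193.2]
yel [323 232  11  30 152] [326.8 246.5] med [611.1 -25.3  12.8] zrange [ 2.  16.2]
yel [339 232   9  30 147] [343.7 246. ] med [599.1  13.4  12.8] zrange [ 3.1 16.2]
yel [132 252  47  24 502] [154.2 262.8] med [ 718.3 -377.5   11.9] zrange [ 3.9 15.8]
yel [ 23 279  15  23 123] [ 29.8 289.9] med [ 880.6 -531.9   65.2] zrange [ 2.2 93.6]
side bench z 0.028874196372839833
yel [284 227  37   8 174] [302.5 230.2] med [603.6 -24.5   9.9] zrange [-1.3 14.6]
yel [281 237  39  10 189] [299.8 242.7] med [597.9  15.3  10.4] zrange [-2.1 15. ]
```

View pics/crop1.png

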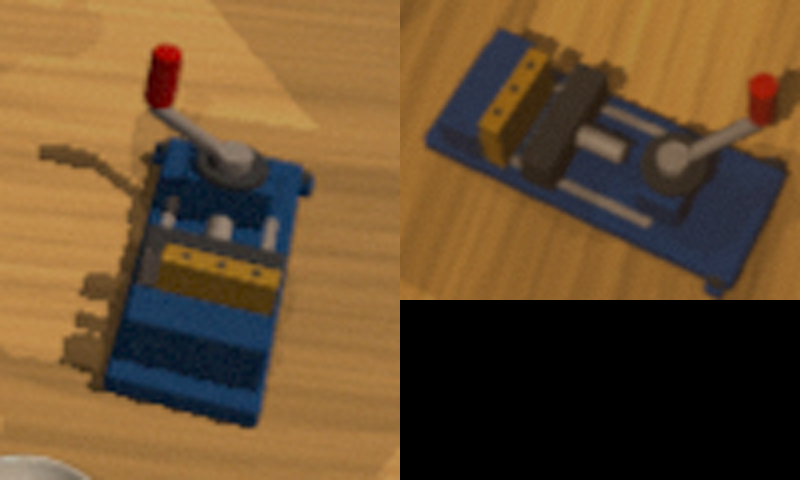

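View pics/crop2.png

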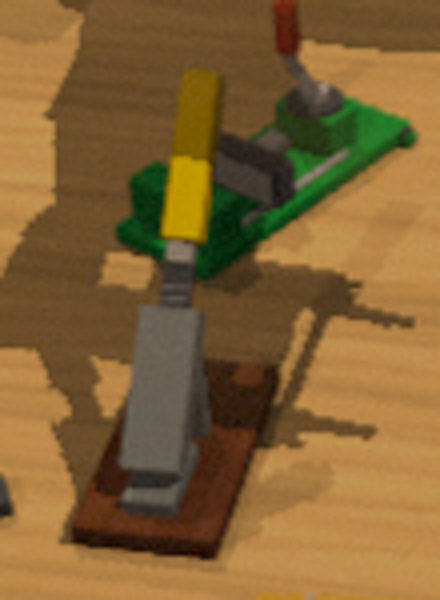

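```bash
cat > b.py <<'E'
from h import *;import pickle
d=pickle.load(open("cam0.pkl","rb"))
c=d["side"];hsv=cv2.cvtColor(c["frame"],cv2.COLOR_RGB2HSV);P=pts(c)
H,S,V=[hsv[...,i].astype(int) for i in range(3)]
for nm,m in dict(red=((H<6)|(H>174))&(S>150)&(V>50),blue=(H>100)&(H<128)&(S>90)&(V>20),gold=(H>15)&(H<24)&(S>190)&(V>60)).items():
  for i,s,ce,mm in comps(m,20):
    q=P[mm];q=q[~np.isnan(q[:,0])]
    if len(q): print(nm,s,ce.round(1),"med",np.median(q,0).round(1),"z",np.percentile(q[:,2],[2,98]).round(1))
    if nm=="blue" and s[4]>500:
      # base outline: points on base ~ z<16
      r=cv2.minAreaRect(np.argwhere(mm)[:,::-1].astype(np.float32));print(r)
      q=q[(q[:,2]>8)&(q[:,2]<20)]; r=cv2.minAreaRect(q[:,:2].astype(np.float32));print("base rect",r,cv2.boxPoints(r))
cs=d["scene"]
rk=[ray(cs,430.4,199.)]
for i,s,ce,mm in comps(((H<6)|(H>174))&(S>150)&(V>50),20):
  if abs(ce[0]-333)<8: print("knob tri",tri(rk+[ray(c,*ce)]))
# merged top-down of vise from both cameras' depth
pp=[]
for n in ["scene","side"]:
  Q=pts(d[n]).reshape(-1,3);C=d[n]["frame"].reshape(-1,3)
  k=(Q[:,0]>420)&(Q[:,0]<720)&(Q[:,1]>140)&(Q[:,1]<320)&(Q[:,2]>5);pp.append((n,Q[k],C[k]))
for n,Q,C in pp:
  im=np.full((600,720,3),255,np.uint8)
  o=np.argsort(Q[:,2])
  for q,col in zip(Q[o],C[o]): 
    u=int((320-q[1])*4);v=int((720-q[0])*2*1)
    cv2.circle(im,(int((320-q[1])*3.5),int((720-q[0])*2)),3,tuple(int(x) for x in col[::-1]),-1)
E
python3 b.py
```

```text
red [330 303   8  14  62] [333.1 308.4] med [470.6 203.   86.9] z [59.9 90.2]
blue [238 290  24  30 230] [249.1 305.3] med [643.6 220.3  43.8] z [41.2 47.4]
blue [234 318   9   9  21] [236.7 322. ] med [665.6 248.6  13. ] z [ 9.6 16.5]
blue [294 319   5  10  20] [295.8 323.5] med [543.8 218.9  13.3] z [11.2 16.4]
blue [276 326  33  17 190] [289.7 334.3] med [549.9 246.6  14.4] z [10.6 43. ]
blue [321 326  17  11  65] [327.8 330.4] med [476.9 215.3  13.2] z [10.5 17.1]
blue [246 328  88  37 522] [304.9 349.3] med [496.8 268.6  13.6] z [10.  17.1]
((287.6377258300781, 345.43212890625), (88.27420806884766, 23.466073989868164), 10.619654655456543)
base rect ((548.4877319335938, 268.9026794433594), (181.957275390625, 49.19795608520508), 4.550680637359619) [[455.84418 286.20578]
 [459.74762 237.16293]
 [641.1313  251.59958]
 [637.22784 300.64243]]
gold [261  68   5  16  46] [263.6  76.1] med [ 881.8 -532.1   58.5] z [-0.5 89. ]
gold [345 121  18  11 120] [354.4 126.8] med [ 531.2 -228.3  182.3] z [ -1.5 192.9]
gold [233 178  40  35 960] [250.9 195.2] med [764.  -96.8   9.7] z [ 0.  14.2]
gold [286 229  37   7  78] [305.4 232.4] med [594.4 -22.8   4.2] z [-3.2 10.9]
gold [281 239  40   9  77] [301.5 244.7] med [593.1  18.2   5.1] z [-3.3 11.1]
gold [249 295  21  34 242] [258.4 310.4] med [618.7 232.7  58.3] z [23.1 62.6]
knob tri (array([471.48798607, 196.61988103,  72.52181456]), [np.float64(0.0726499713105505), np.float64(0.07264997131064818)])
```

```bash
cat > b2.py <<'E'
from h import *;import pickle,sys
d=pickle.load(open(sys.argv[1] if len(sys.argv)>1 else "cam0.pkl","rb"))
for n in ["scene","side"]:
  Q=pts(d[n]);hsv=cv2.cvtColor(d[n]["frame"],cv2.COLOR_RGB2HSV);H,S,V=[hsv[...,i].astype(int) for i in range(3)]
  reg=(Q[...,0]>420)&(Q[...,0]<720)&(Q[...,1]>140)&(Q[...,1]<320)
  def rect(nm,m):
    q=Q[m&reg]
    if len(q)<5: print(n,nm,len(q));return
    r=cv2.minAreaRect(q[:,:2].astype(np.float32));print(n,nm,len(q),np.round(r[0],1),np.round(r[1],1),round(r[2],1),"med",np.median(q,0).round(1))
  gold=(H>12)&(H<26)&(S>150)
  rect("bartop",gold&(Q[...,2]>57)&(Q[...,2]<66))
  rect("jawtop",(H>100)&(H<128)&(Q[...,2]>40)&(Q[...,2]<49)&(S>90))
  rect("dark jaw",(S<90)&(Q[...,2]>40)&(Q[...,2]<49)&(Q[...,0]>570))
  rect("base all",(Q[...,2]>7)&(Q[...,2]<20))
  rect("all>8",(Q[...,2]>8)&(Q[...,2]<50))
E
python3 b2.py
```

```text
scene bartop 162 [617.8 224. ] [58.7 18.3] 78.4 med [619.3 223.3  61. ]
scene jawtop 430 [578.6 226.1] [ 73.2 160.9] 79.7 med [642.6 217.8  45.1]
scene dark jaw 181 [612.9 220.4] [73.5 76.9] 79.4 med [585.7 222.5  45.5]
scene base all 830 [564.6 230.2] [ 93.5 217.8] 80.3 med [558.2 219.7  15.4]
scene all>8 2166 [564.3 228.2] [ 97.5 217.8] 80.3 med [621.5 222.1  31.5]
side bartop 175 [562.  205.6] [159.5  53.9] 19.7 med [619.1 225.9  59.6]
side jawtop 256 [577.9 230.9] [ 69.3 153.7] 77.7 med [642.7 224.8  43.7]
side dark jaw 186 [618.1 220.3] [73.3 77.1] 80.0 med [636.5 220.6  43.5]
side base all 2000 [564.7 232.3] [ 91.8 215.7] 80.0 med [529.5 250.   13.6]
side all>8 3609 [564.7 232.3] [ 91.8 215.7] 80.0 med [557.1 241.9  16.4]
```

Blue vise (scene ~(445,245)) is the vise meant, since it holds the brass bar. The green one at (257,175) is the decoy. There are two red knobs: the blue vise's, at scene (430,199) and side (333,308), triangulates to (472,197,72), 61 mm from the crank axis at about (515.5,240). The joint is therefore about 0.05 and the vise yaw about -10°. The file's yellow handle is at scene (237,170) in the grey sleeve; the pliers and nippers are also yellow but lie flat on the bench.

Emit:
drive_tool([
  {"delta_pos":[-4.1,10.4,-3],"yaw":0.124,"hand":50},
  {"delta_pos":[-4.1,10.4,-3],"yaw":0.124,"hand":50},
  {"delta_pos":[-4.1,10.4,-3],"yaw":0.124,"hand":50},
  {"delta_pos":[-4.1,10.4,-3],"yaw":0.124,"hand":50},
  {"delta_pos":[-4.1,10.4,-3],"yaw":0.124,"hand":50},
], squeeze=40)

```text
clock: 0.57
eef_pos: [529.2, 52.5, 207.1]
eef_rot: [-3.141, -0.0, 2.197]
wrist_force: [0.3, -0.4, 0.9]
finger_gap: 64.1
```

Emit:
drive_tool([
  {"delta_pos":[-4.1,10.4,-3],"yaw":0.124,"hand":50},
  {"delta_pos":[-4.1,10.4,-3],"yaw":0.124,"hand":50},
  {"delta_pos":[-4.1,10.4,-3],"yaw":0.124,"hand":50},
  {"delta_pos":[-4.1,10.4,-3],"yaw":0.124,"hand":50},
  {"delta_pos":[-4.1,10.4,-3],"yaw":0.124,"hand":50},
])

```text
clock: 0.98
eef_pos: [508.7, 104.5, 192.1]
eef_rot: [-3.141, -0.0, 2.817]
wrist_force: [-0.6, 0.9, -0.4]
finger_gap: 49.8
```

Emit:
drive_tool([
  {"delta_pos":[-4.1,10.4,-3],"yaw":0.124,"hand":50},
  {"delta_pos":[-4.1,10.4,-3],"yaw":0.124,"hand":50},
  {"delta_pos":[-4.1,10.4,-3],"yaw":0.124,"hand":50},
  {"delta_pos":[-4.1,10.4,-3],"yaw":0.124,"hand":50},
  {"delta_pos":[-4.1,10.4,-3],"yaw":0.124,"hand":50},
])

```text
clock: 1.4
eef_pos: [488.2, 156.5, 177.1]
eef_rot: [3.142, -0.0, -2.846]
wrist_force: [-0.2, -0.0, 0.4]
finger_gap: 49.8
```

Emit:
drive_tool([
  {"delta_pos":[-4.1,10.4,-3],"yaw":0.124,"hand":50},
  {"delta_pos":[-4.1,10.4,-3],"yaw":0.124,"hand":50},
  {"delta_pos":[-4.1,10.4,-3],"yaw":0.124,"hand":50},
  {"delta_pos":[-4.1,10.4,-3],"yaw":0.124,"hand":50},
])

```text
clock: 1.73
eef_pos: [471.7, 198.1, 165.1]
eef_rot: [3.141, -0.0, -2.35]
wrist_force: [0.3, -0.2, 0.1]
finger_gap: 49.9
```

```bash
python3 - <<'E'
from cell import manip
import cv2,pickle
s=manip.read_state();print(s['joints'].round(2),s['eef_pos'].round(1),s['eef_rot'].round(3))
d={}
for n in ["scene","side","wrist"]:
    c=manip.camera(n); d[n]=c
    cv2.imwrite(f"pics/{n}1.png",c["frame"][:,:,::-1])
pickle.dump(d,open("cam1.pkl","wb"))
E
```

```text
[ 0.33  0.27  1.7   0.    1.17 -2.04] [471.7 198.1 165.1] [ 3.141 -0.    -2.35 ]
```

View pics/side1.png

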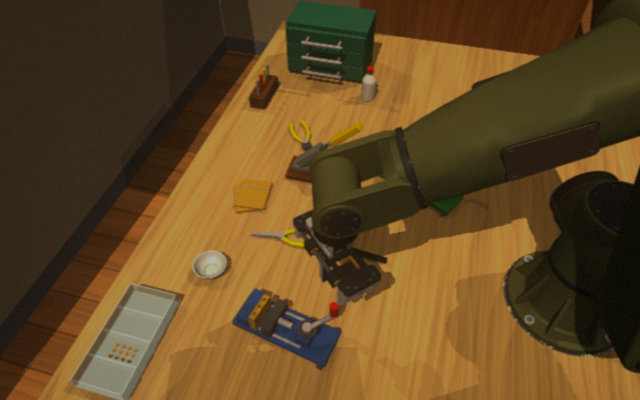

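View pics/wrist1.png

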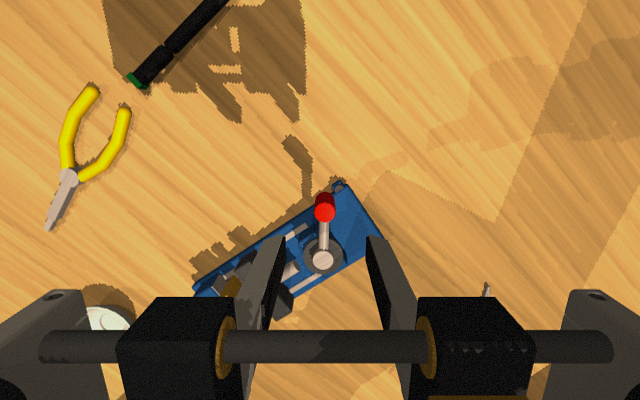

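Wrist view: knob centred between the fingers, top at about (324,213). Side view: the file and sleeve are now visible, handle around (345,132).

```bash
cat > k.py <<'E'
from h import *;import pickle
d=pickle.load(open("cam1.pkl","rb"))
c=d["wrist"];hsv=cv2.cvtColor(c["frame"],cv2.COLOR_RGB2HSV);P=pts(c)
H,S,V=[hsv[...,i].astype(int) for i in range(3)]
for i,s,ce,mm in comps(((H<6)|(H>174))&(S>150)&(V>50),40):
  q=P[mm];t=q[q[:,2]>np.nanmax(q[:,2])-4];print(ce,s,"top mean",t.mean(0),len(t),(t.min(0)+t.max(0))/2, "br", onz(c,*ce,80))
for n in ["scene","side"]:
  c=d[n];hsv=cv2.cvtColor(c["frame"],cv2.COLOR_RGB2HSV);P=pts(c)
  H,S,V=[hsv[...,i].astype(int) for i in range(3)]
  for i,s,ce,mm in comps((H>17)&(H<32)&(S>150)&(V>50)&(P[...,2]>90),30):
    q=P[mm];print(n,"file",s,ce.round(1),np.median(q,0).round(1))
    w=q.mean(0);u,sv,vt=np.linalg.svd(q-w);print(vt[0].round(3),q.min(0).round(1),q.max(0).round(1))
  for i,s,ce,mm in comps((S<90)&(P[...,2]>25)&(P[...,2]<125)&(P[...,1]<-150)&(P[...,1]>-300)&(P[...,0]>500)&(P[...,0]<720),30):
    q=P[mm];print(n,"sleeve",s,ce.round(1),np.median(q,0).round(1),q.min(0).round(1),q.max(0).round(1))
  m=(P[...,2]>10)&(P[...,2]<22)&(P[...,1]<-150)&(P[...,1]>-330)&(P[...,0]>560)&(P[...,0]<760)&((H<12)|(H>170))
  q=P[m];r=cv2.minAreaRect(q[:,:2].astype(np.float32));print(n,"stand",len(q),r)
E
python3 k.py
```

```text
[324.30280374 207.13831776] [314 192  22  31 535] top mean [471.43665077 195.76945912  87.79490039] 333 [471.76703903 195.85600639  87.82817292] br [470.49345697 194.52821471  80.        ]
scene file [231 147  16  44 482] [238.2 168.5] [ 555.8 -228.2  161.3]
[ 0.706  0.019 -0.708] [ 514.3 -242.4  121.3] [ 592.4 -218.1  196.9]
scene sleeve [220 190  22  67 925] [231.  226.7] [ 646.3 -226.1   69.7] [ 584.4 -245.3   25.1] [ 688.6 -210.3  124.6]
scene stand 699 ((633.1237182617188, -258.92303466796875), (141.98080444335938, 142.31446838378906), 1.7035343647003174)
side file [ 403   18  237  167 9725] [513.9 100.1] [271.4 141.6 578.3]
[ 0.771  0.36  -0.525] [153.2  51.  481.5] [393.1 216.8 661.3]
side file [595  94  20  15  76] [604.7 101.3] [178.5 163.  611.5]
[-0.955 -0.073  0.288] [169.5 157.7 604.4] [189.1 168.7 618. ]
side file [565 119  17   9  32] [572.9 123. ] [202.6 176.5 585. ]
[ 0.79   0.305 -0.532] [196.5 173.1 580.9] [210.9 181.7 591. ]
side file [ 309  122  101  111 4051] [348.7 167.5] [467.1 185.2 453.2]
[-0.191  0.808  0.558] [ 371.5 -241.1  114.6] [593.6 266.9 506.7]
side file [349 255  11  13  40] [353.2 260.6] [437.3 214.4 276.1]
[-0.734  0.677  0.043] [425.1 206.5 270. ] [445.6 223.6 283.4]
side sleeve [296 144  26  19  94] [309.3 152.2] [ 640.9 -223.1   79.9] [ 615.7 -240.7   40.5] [ 678.9 -208.3  105.1]
side stand 27 ((680.39453125, -209.93637084960938), (47.11375045776367, 91.57438659667969), 43.852149963378906)
```

Emit:
drive_tool([
  {"delta_pos":[0,-1,-18],"yaw":0,"hand":50},
  {"delta_pos":[0,-0.6,-18],"yaw":0,"hand":50},
  {"delta_pos":[0,0,-18],"yaw":0,"hand":50},
  {"delta_pos":[0,0,-18],"yaw":0,"hand":50},
  {"delta_pos":[0,0,-18],"yaw":0,"hand":50},
])

```text
clock: 2.3
eef_pos: [472.5, 195.3, 74.9]
eef_rot: [-3.141, 0.0, -2.362]
wrist_force: [0.2, -0.7, -0.5]
finger_gap: 49.5
```

Emit:
drive_tool([
  {"delta_pos":[0,0,0],"yaw":0,"hand":10},
  {"delta_pos":[0,0,0],"yaw":0,"hand":10},
  {"delta_pos":[0,0,0],"yaw":0,"hand":10},
  {"delta_pos":[0,0,0],"yaw":0,"hand":10},
  {"delta_pos":[0,0,0],"yaw":0,"hand":10},
])

```text
clock: 2.72
eef_pos: [472.5, 196.1, 76.5]
eef_rot: [-3.141, 0.001, -2.357]
wrist_force: [-4.6, 3.6, 3.6]
finger_gap: 20.3
```

```bash
python3 - <<'E'
from cell import manip
s=manip.read_state();print(s['eef_pos'].round(1),s['eef_rot'].round(3),s['wrist_force'].round(1),s['moment'].round(2))
import numpy as np
a=np.array([515.5,240]);p0=s['eef_pos'][:2];v=p0-a;print(np.hypot(*v),np.degrees(np.arctan2(v[1],v[0])))
# rows of 0.1 rad
r=60;t=np.radians(-135.6);prev=p0
for k in range(1,26):
    q=a+r*np.array([np.cos(t-.1*k),np.sin(t-.1*k)]);print(k,(q-prev).round(1),q.round(1));prev=q
E
```

```text
[472.5 196.1  76.5] [-3.141e+00  1.000e-03 -2.357e+00] [-4.6  3.6  3.6] [0.69 0.93 0.03]
61.425362814217074 -134.40012306252183
1 [-3.9  6.4] [468.7 202.5]
2 [-3.5  4.9] [465.1 207.4]
3 [-3.   5.2] [462.1 212.6]
4 [-2.5  5.5] [459.7 218. ]
5 [-1.9  5.7] [457.8 223.7]
6 [-1.3  5.8] [456.4 229.6]
7 [-0.7  6. ] [455.7 235.5]
8 [-0.1  6. ] [455.5 241.5]
9 [0.4 6. ] [456.  247.5]
10 [1.  5.9] [457.  253.4]
11 [1.6 5.8] [458.6 259.2]
12 [2.2 5.6] [460.8 264.7]
13 [2.7 5.3] [463.6 270.1]
14 [3.3 5. ] [466.8 275.1]
15 [3.7 4.7] [470.6 279.8]
16 [4.2 4.3] [474.8 284.1]
17 [4.6 3.8] [479.4 287.9]
18 [5.  3.4] [484.4 291.3]
19 [5.3 2.9] [489.6 294.1]
20 [5.5 2.3] [495.2 296.4]
21 [5.7 1.7] [500.9 298.2]
22 [5.9 1.2] [506.8 299.4]
23 [6.  0.6] [512.8 299.9]
24 [ 6. -0.] [518.8 299.9]
25 [ 6.  -0.6] [524.7 299.3]
```

Emit:
drive_tool([
  {"delta_pos":[0,0,0],"yaw":0,"hand":10},
  {"delta_pos":[-4,4.4,0],"yaw":-0.1,"hand":10},
  {"delta_pos":[-3.5,4.9,0],"yaw":-0.1,"hand":10},
])

```text
clock: 2.97
eef_pos: [465.1, 205.0, 76.4]
eef_rot: [-3.14, 0.001, -2.561]
wrist_force: [1.3, -3.0, 5.2]
finger_gap: 17.4
```

Emit:
drive_tool([
  {"delta_pos":[-3,5.2,0],"yaw":-0.1,"hand":10},
  {"delta_pos":[-2.5,5.5,0],"yaw":-0.1,"hand":10},
  {"delta_pos":[-1.9,5.7,0],"yaw":-0.1,"hand":10},
  {"delta_pos":[-1.3,5.8,0],"yaw":-0.1,"hand":10},
])

```text
clock: 3.3
eef_pos: [456.2, 227.3, 76.4]
eef_rot: [-3.141, 0.001, -2.962]
wrist_force: [-0.9, -6.9, 7.0]
finger_gap: 17.2
```

Emit:
drive_tool([
  {"delta_pos":[-0.7,6,0],"yaw":-0.1,"hand":10},
  {"delta_pos":[-0.1,6,0],"yaw":-0.1,"hand":10},
  {"delta_pos":[0.4,6,0],"yaw":-0.1,"hand":10},
  {"delta_pos":[1,5.9,0],"yaw":-0.1,"hand":10},
  {"delta_pos":[1.6,5.8,0],"yaw":-0.1,"hand":10},
])

```text
clock: 3.72
eef_pos: [458.6, 256.8, 76.4]
eef_rot: [-3.141, 0.001, 2.821]
wrist_force: [0.9, -9.9, 6.2]
finger_gap: 17.3
```

Emit:
drive_tool([
  {"delta_pos":[2.2,5.6,0],"yaw":-0.1,"hand":10},
  {"delta_pos":[2.7,5.3,0],"yaw":-0.1,"hand":10},
  {"delta_pos":[3.3,5,0],"yaw":-0.1,"hand":10},
  {"delta_pos":[3.7,4.7,0],"yaw":-0.1,"hand":10},
  {"delta_pos":[4.2,4.3,0],"yaw":-0.1,"hand":10},
])

```text
clock: 4.13
eef_pos: [474.9, 281.0, 76.3]
eef_rot: [-3.141, 0.002, 2.321]
wrist_force: [0.7, -14.5, 8.1]
finger_gap: 17.5
```

Emit:
drive_tool([
  {"delta_pos":[4.6,3.8,0],"yaw":-0.1,"hand":10},
  {"delta_pos":[5,3.4,0],"yaw":-0.1,"hand":10},
])

```text
clock: 4.3
eef_pos: [484.4, 287.9, 76.3]
eef_rot: [-3.14, 0.003, 2.121]
wrist_force: [-1.7, -17.7, 9.3]
finger_gap: 17.4
```

```bash
cat > s.py <<'E'
from cell import manip
import numpy as np
s=manip.read_state();print(s['clock'],s['eef_pos'].round(1),s['eef_rot'].round(3),s['wrist_force'].round(1),s['finger_gap'],s['joints'].round(2))
a=np.array([515.5,240]);v=s['eef_pos'][:2]-a;t=np.arctan2(v[1],v[0]);r=np.array([np.cos(t),np.sin(t)]);tg=np.array([r[1],-r[0]])
f=s['wrist_force'][:2];print("r",np.hypot(*v),"q",(1-((np.degrees(t)-360 if t>0 else np.degrees(t))+190)/57.3),"F rad,tan",f@r,f@tg)
E
python3 s.py
```

```text
4.3 [484.4 287.9  76.3] [-3.140e+00  3.000e-03  2.121e+00] [ -1.7 -17.7   9.3] 17.407902974731517 [ 0.47  0.49  1.62 -0.    1.03 -0.08]
r 57.08827494287812 q 1.819840507869087 F rad,tan -13.906589786202614 -11.07900792243692
```

Emit:
drive_tool([
  {"delta_pos":[5.2,0.6,0],"yaw":-0.1,"hand":10},
])

```text
clock: 4.38
eef_pos: [489.1, 289.8, 76.4]
eef_rot: [-3.141, 0.0, 2.021]
wrist_force: [-10.2, 5.6, 8.8]
finger_gap: 17.5
```

```bash
sed -i 's/515.5,240/515.3,236.8/' s.py; python3 s.py
```

```text
4.3833 [489.1 289.8  76.4] [-3.141  0.     2.021] [-10.2   5.6   8.8] 17.472406351171614 [ 0.47  0.5   1.61 -0.    1.04  0.02]
r 59.09253356199794 q 1.936325293647882 F rad,tan 9.543000741884104 -6.708628513980209
```

Emit:
drive_tool([
  {"delta_pos":[4,2.2,0],"yaw":-0.08,"hand":10},
  {"delta_pos":[0,0,0],"yaw":0,"hand":10},
])

```text
clock: 4.55
eef_pos: [493.1, 291.7, 76.3]
eef_rot: [-3.141, 0.001, 1.941]
wrist_force: [-5.5, -7.3, 10.7]
finger_gap: 17.3
```

```bash
python3 s.py
```

```text
4.55 [493.1 291.7  76.3] [-3.141e+00  1.000e-03  1.941e+00] [-5.5 -7.3 10.7] 17.303591211734254 [ 0.47  0.51  1.59 -0.    1.04  0.1 ]
r 59.2377250744561 q 2.012837254542431 F rad,tan -4.664345521794238 -7.863412388282759
```

Emit:
drive_tool([
  {"delta_pos":[2.8,1,0],"yaw":-0.05,"hand":10},
  {"delta_pos":[0,0,0],"yaw":0,"hand":10},
])

```text
clock: 4.72
eef_pos: [494.8, 292.3, 76.3]
eef_rot: [-3.138, 0.001, 1.894]
wrist_force: [-14.2, -9.1, 14.9]
finger_gap: 17.3
```

```bash
python3 s.py
```

```text
4.7167 [494.8 292.3  76.3] [-3.138e+00  1.000e-03  1.894e+00] [-14.2  -9.1  14.9] 17.287483803308643 [ 0.47  0.51  1.58 -0.    1.05  0.15]
r 59.17383507169248 q 2.0425689226603576 F rad,tan -3.6506116885508444 -16.46562188821044
```

Emit:
drive_tool([
  {"delta_pos":[0.7,0.2,0],"yaw":-0.01,"hand":10},
  {"delta_pos":[0,0,0],"yaw":0,"hand":10},
])

```text
clock: 4.88
eef_pos: [494.9, 292.4, 76.3]
eef_rot: [-3.137, 0.001, 1.886]
wrist_force: [-18.7, -10.9, 17.4]
finger_gap: 17.4
```

```bash
python3 s.py; python3 - <<'E'
from cell import manip
import cv2,pickle
d={}
for n in ["scene","side"]:
    c=manip.camera(n); d[n]=c
    cv2.imwrite(f"pics/{n}2.png",c["frame"][:,:,::-1])
pickle.dump(d,open("cam2.pkl","wb"))
a=d["scene"]["frame"][180:300,390:490,::-1];b=d["side"]["frame"][270:370,225:345,::-1]
cv2.imwrite("pics/crop3.png",cv2.hconcat([cv2.resize(a,(400,480)),cv2.resize(b,(400,480))]))
E
python3 b2.py cam2.pkl
```

```text
4.8833 [494.9 292.4  76.3] [-3.137e+00  1.000e-03  1.886e+00] [-18.7 -10.9  17.4] 17.380919305272496 [ 0.47  0.51  1.58 -0.    1.05  0.15]
r 59.186035048212645 q 2.044593695636927 F rad,tan -3.814612001037376 -21.28568343924112
scene bartop 162 [556.4 238.5] [ 58.6 151.6] 77.2 med [623.5 224.2  61.2]
scene jawtop 427 [579.2 227. ] [ 73.2 158.2] 78.5 med [642.8 217.5  45. ]
scene dark jaw 82 [621.1 218.6] [73.5 60.5] 79.7 med [603.5 194.7  45. ]
scene base all 984 [565.5 227.3] [ 93.3 222.9] 78.7 med [548.  222.2  15.5]
scene all>8 2152 [563.4 232.1] [101.6 216.9] 78.8 med [622.4 222.9  25.6]
side bartop 87 [622.8 224.9] [59.5 14.1] 77.4 med [623.1 211.   59.9]
side jawtop 241 [643.7 215.9] [70.4 20.4] 80.9 med [644.9 218.8  43.9]
side dark jaw 123 [625.9 219.6] [74.8 62.1] 78.0 med [637.4 201.4  43.5]
side base all 731 [564.7 234.1] [ 84.9 215. ] 78.9 med [491.7 254.6  13.5]
side all>8 1354 [564.7 234. ] [ 84.7 215. ] 78.9 med [585.4 243.1  16.8]
```

View pics/crop3.png

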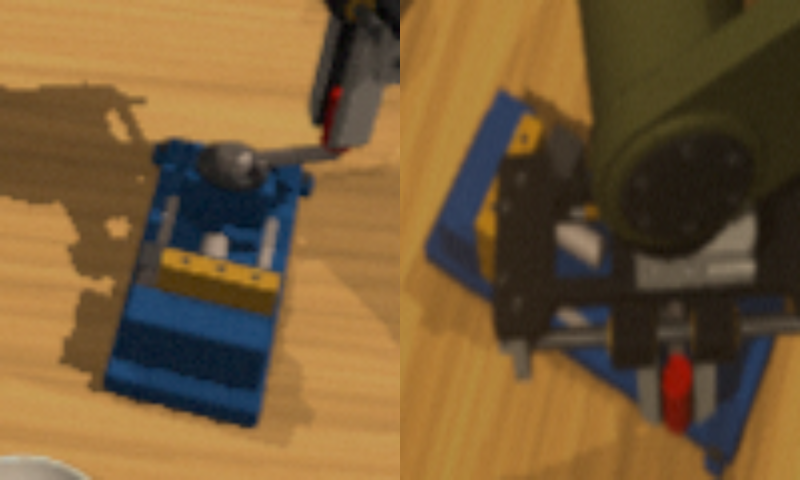

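The clamp is on: the crank stiffened at about 2.04 rad with 16–21 N tangential, and the bar (gold top, side crop (525,130)) moved to (622.8,224.9) against the fixed jaw. I'll unload and release.

Emit:
drive_tool([
  {"delta_pos":[-2.5,-1.2,-0.5],"yaw":0,"hand":10},
  {"delta_pos":[0,0,0],"yaw":0,"hand":44},
  {"delta_pos":[0,0,0],"yaw":0,"hand":44},
  {"delta_pos":[0,0,0],"yaw":0,"hand":44},
  {"delta_pos":[0,0,0],"yaw":0,"hand":44},
])

```text
clock: 5.4
eef_pos: [494.2, 292.2, 75.1]
eef_rot: [3.141, -0.0, 1.887]
wrist_force: [0.6, -0.5, 0.8]
finger_gap: 41.0
```

Emit:
drive_tool([
  {"delta_pos":[0,0,20],"yaw":0,"hand":60},
  {"delta_pos":[0,0,40],"yaw":0,"hand":60},
  {"delta_pos":[0,0,40],"yaw":0,"hand":60},
  {"delta_pos":[0,0,40],"yaw":0,"hand":60},
  {"delta_pos":[0,0,40],"yaw":0,"hand":60},
])

```text
clock: 5.82
eef_pos: [493.7, 292.0, 257.0]
eef_rot: [3.141, 0.0, 1.887]
wrist_force: [1.4, 1.1, 0.9]
finger_gap: 60.1
```

```bash
python3 s.py; cat > v.py <<'E'
from h import *;import pickle
from cell import manip
d={}
for n in ["scene","side","wrist"]:
    c=manip.camera(n); d[n]=c
    cv2.imwrite(f"pics/{n}3.png",c["frame"][:,:,::-1])
pickle.dump(d,open("cam3.pkl","wb"))
E
python3 v.py; python3 b2.py cam3.pkl
cat > g.py <<'E'
from h import *;import pickle
d=pickle.load(open("cam3.pkl","rb"))
for n in ["scene","side","wrist"]:
  c=d[n];hsv=cv2.cvtColor(c["frame"],cv2.COLOR_RGB2HSV);P=pts(c)
  H,S,V=[hsv[...,i].astype(int) for i in range(3)]
  for nm,m in dict(red=((H<6)|(H>174))&(S>140)&(V>45),green=(H>50)&(H<80)&(S>120)&(P[...,0]<700)).items():
   for i,s,ce,mm in comps(m,25):
    q=P[mm];print(n,nm,s,ce.round(1),"med",np.nanmedian(q,0).round(1),np.nanmin(q,0).round(),np.nanmax(q,0).round())
E
python3 g.py
```

```text
5.8167 [493.7 292.  257. ] [3.141 0.    1.887] [1.4 1.1 0.9] 60.12414186769756 [ 0.47  0.33  1.4  -0.    1.41  0.15]
r 59.22194150119208 q 2.023219557503678 F rad,tan 0.49305889937535397 1.7471725301012127
scene bartop 158 [621.8 223.6] [58.7 16.4] 76.8 med [623.5 222.6  61.1]
scene jawtop 429 [579.6 226.4] [ 73.2 156.8] 78.9 med [642.2 216.6  45.1]
scene dark jaw 75 [621.1 218.5] [73.6 61.8] 79.8 med [604.7 194.6  44.9]
scene base all 988 [558.8 208.7] [136.4 217.5] 79.9 med [547.9 221.8  15.5]
scene all>8 2163 [559.5 212.4] [143.9 217.5] 79.9 med [621.2 223.1  25.6]
side bartop 170 [622.3 225.1] [60.  13.9] 79.6 med [622.3 227.4  59.8]
side jawtop 278 [577.1 224.5] [ 71.7 157.5] 82.7 med [644.1 221.3  43.8]
side dark jaw 253 [625.3 219.1] [73.9 63.1] 79.1 med [605.2 218.5  43.6]
side base all 2056 [563.8 231.1] [ 92.1 215.3] 79.7 med [541.8 245.8  13.8]
side all>8 3395 [564.  231.7] [ 92. 215.] 80.0 med [561.5 239.9  15.7]
scene red [154  67  17  12 108] [161.7  72. ] med [-254.7 -785.4   24.4] [-312. -843.   18.] [-200. -748.   44.]
scene red [135  71  20   9 102] [143.8  75.4] me
[... 1381 characters left out ...]
 42.2] [ 599. -662.   21.] [ 665. -655.   57.]
scene green [ 33 220  18  17  98] [ 39.9 228.1] med [ 683.5 -658.6   36.2] [ 652. -662.   20.] [ 700. -656.   55.]
scene green [338 221   6   7  36] [340.4 223.9] med [523.   -4.4  13.1] [516. -10.   2.] [527.   2.  18.]
side red [367  66   6   8  36] [369.5  69.2] med [ 560.6 -591.9  107.6] [ 552. -611.   97.] [ 569. -585.  114.]
side red [305 344  10  16 128] [309.2 350.9] med [492.1 298.8  85.6] [484. 254.  12.] [505. 305.  91.]
side green [432 198  29  14 154] [446.9 204. ] med [ 273.9 -194.9   13.4] [ 244. -227.    8.] [ 311. -174.   19.]
wrist red [312 173  16  20 255] [320.  182.7] med [492.6 295.8  87.4] [485. 273.  13.] [502. 302.  90.]
```

View pics/side3.png

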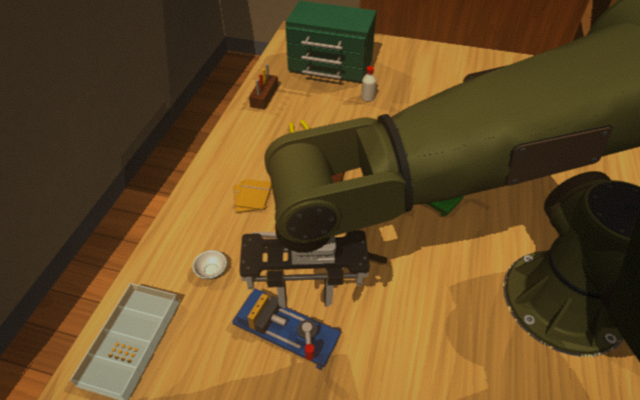

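Emit:
drive_tool([
  {"delta_pos":[3.5,-32.5,2],"yaw":-0.116,"hand":60},
  {"delta_pos":[3.5,-32.5,2],"yaw":-0.116,"hand":60},
  {"delta_pos":[3.5,-32.5,2],"yaw":-0.116,"hand":60},
  {"delta_pos":[3.5,-32.5,2],"yaw":-0.116,"hand":60},
  {"delta_pos":[3.5,-32.5,2],"yaw":-0.116,"hand":60},
])

```text
clock: 6.38
eef_pos: [511.1, 128.1, 263.6]
eef_rot: [-3.14, 0.001, 1.301]
wrist_force: [1.0, -0.1, 0.1]
finger_gap: 59.9
```

Emit:
drive_tool([
  {"delta_pos":[3.5,-32.5,2],"yaw":-0.116,"hand":60},
  {"delta_pos":[3.5,-32.5,2],"yaw":-0.116,"hand":60},
  {"delta_pos":[3.5,-32.5,2],"yaw":-0.116,"hand":60},
  {"delta_pos":[3.5,-32.5,2],"yaw":-0.116,"hand":60},
  {"delta_pos":[3.5,-32.5,2],"yaw":-0.116,"hand":60},
])

```text
clock: 6.8
eef_pos: [528.6, -34.5, 273.6]
eef_rot: [-3.14, 0.001, 0.721]
wrist_force: [0.6, 0.3, -0.2]
finger_gap: 59.9
```

Emit:
drive_tool([
  {"delta_pos":[3.5,-32.5,2],"yaw":-0.116,"hand":60},
  {"delta_pos":[3.5,-32.5,2],"yaw":-0.116,"hand":60},
  {"delta_pos":[3.5,-32.5,2],"yaw":-0.116,"hand":60},
  {"delta_pos":[3.5,-32.5,2],"yaw":-0.116,"hand":60},
  {"delta_pos":[3.5,-32.5,2],"yaw":-0.116,"hand":60},
])

```text
clock: 7.22
eef_pos: [546.2, -197.0, 283.5]
eef_rot: [-3.141, 0.002, 0.141]
wrist_force: [0.0, -0.4, 0.9]
finger_gap: 60.0
```

Emit:
drive_tool([
  {"delta_pos":[0,-30,0],"yaw":-0.09,"hand":60},
  {"delta_pos":[0,0,0],"yaw":0,"hand":60},
])

```text
clock: 7.38
eef_pos: [545.8, -229.8, 282.7]
eef_rot: [-3.141, 0.003, 0.047]
wrist_force: [0.3, -0.2, -0.3]
finger_gap: 59.9
```

```bash
sed -i 's/3.png/4.png/;s/cam3/cam4/' v.py; python3 v.py; python3 s.py; cat > f.py <<'E'
from h import *;import pickle,sys
d=pickle.load(open(sys.argv[1],"rb"))
for n in ["scene","wrist"]:
  c=d[n];hsv=cv2.cvtColor(c["frame"],cv2.COLOR_RGB2HSV);P=pts(c)
  H,S,V=[hsv[...,i].astype(int) for i in range(3)]
  reg=(abs(P[...,1]+229)<60)&(P[...,0]<700)&(P[...,0]>420)
  for i,s,ce,mm in comps((H>17)&(H<32)&(S>150)&(V>50)&(P[...,2]>90)&reg,30):
    q=P[mm];w=q.mean(0);u,sv,vt=np.linalg.svd(q-w);k=vt[0]*np.sign(vt[0][0])
    print(n,"file",s,ce.round(1),"mean",w.round(1),k.round(3),"yaw",np.degrees(np.arctan2(k[1],k[0])),"pitch",np.degrees(np.arcsin(k[2])),q.min(0).round(1),q.max(0).round(1))
    t=(q-w)@k;print("len",np.ptp(t)," thin rect",cv2.minAreaRect(q[:,:2].astype(np.float32)))
  for i,s,ce,mm in comps((S<90)&(P[...,2]>25)&(P[...,2]<125)&reg,60):
    q=P[mm];print(n,"sleeve",s,ce.round(1),np.median(q,0).round(1),q.min(0).round(1),q.max(0).round(1))
E
python3 f.py cam4.pkl
```

```text
7.5333 [ 546.3 -225.1  283.6] [-3.14e+00  2.00e-03  5.80e-02] [ 0.6  0.1 -0.8] 60.35674459734732 [-0.45  0.36  1.3   0.    1.48  1.06]
r 462.95660420318353 q -0.8122106126356594 F rad,tan -0.0862648506111097 -0.639753033951215
scene file [231 147  16  44 482] [238.2 168.4] mean [ 555.5 -228.8  161.5] [ 0.71   0.018 -0.704] yaw 1.4883385909545641 pitch -44.76684747656272 [ 513.5 -242.4  119.3] [ 589.4 -218.2  197. ]
len 95.76447730420027  thin rect ((551.55078125, -230.30523681640625), (75.62269592285156, 23.049625396728516), 1.4402906894683838)
scene sleeve [220 190  22  68 922] [231.  226.9] [ 646.1 -226.2   69.5] [ 585.7 -244.7   25. ] [ 689.2 -210.8  124.7]
wrist file [ 320  150   25   93 2130] [332.7 197.2] mean [ 553.4 -232.3  165. ] [ 0.726  0.018 -0.688] yaw 1.4512720900225873 pitch -43.4630325021995 [ 514.8 -243.7  122.7] [ 591.2 -221.   193.5]
len 97.3987734584984  thin rect ((553.1090087890625, -232.26412963867188), (76.31153106689453, 21.692493438720703), 1.2500123977661133)
wrist file [194 316  24  63 603] [202.9 348.1] mean [ 572.7 -193.7  380.2] [ 0.756  0.047 -0.653] y
[... 305 characters left out ...]
[ 0.721  0.042 -0.691] yaw 3.3050529931362727 pitch -43.72489352905789 [ 566.4 -256.8  368.4] [ 582.  -253.8  385.5]
len 15.090267269719863  thin rect ((574.2037963867188, -255.6629638671875), (15.680280685424805, 2.330990791320801), 5.780837059020996)
wrist file [449 396 101   4 360] [498.1 397.5] mean [ 569.1 -265.8  387.6] [ 0.061 -0.998  0.003] yaw -86.47430142581408 pitch 0.15646833323427442 [ 566.8 -277.7  385.8] [ 570.9 -254.   389. ]
len 23.67075922747028  thin rect ((568.6823120117188, -265.8750305175781), (3.478154182434082, 23.68868064880371), 2.4531376361846924)
wrist sleeve [ 319   59   30   91 2197] [333.6 101.9] [ 638.2 -229.8   83.7] [ 591. -246.   25.] [ 689.9 -213.   122.8]
```

View pics/wrist4.png

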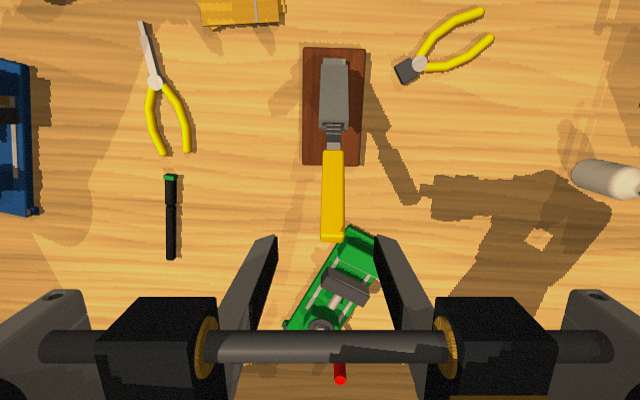

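View pics/scene4.png

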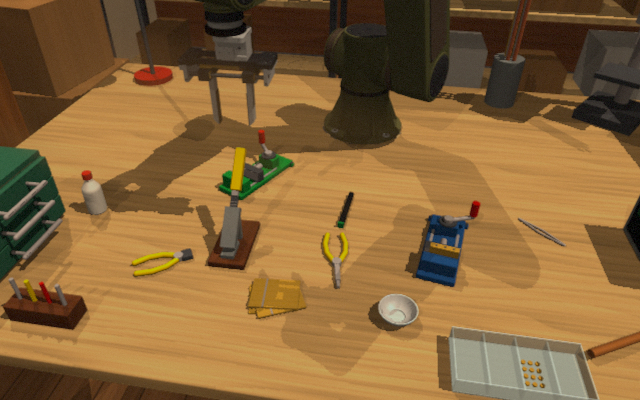

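Emit:
drive_tool([
  {"delta_pos":[5,-5,-15],"yaw":-0.03,"hand":60},
  {"delta_pos":[0,0,0],"yaw":0,"hand":60},
  {"delta_pos":[0,0,0],"yaw":0,"hand":60},
])

```text
clock: 7.78
eef_pos: [551.4, -229.3, 269.2]
eef_rot: [-3.141, 0.002, 0.029]
wrist_force: [0.4, -0.2, -0.5]
finger_gap: 60.0
```

```bash
python3 s.py; sed -i 's/4.png/5.png/;s/cam4/cam5/' v.py; python3 v.py; python3 s.py; python3 f.py cam5.pkl | grep -A1 file
```

```text
7.7833 [ 551.4 -229.3  269.2] [-3.141e+00  2.000e-03  2.900e-02] [ 0.4 -0.2 -0.5] 59.993534545592645 [-0.46  0.38  1.31  0.    1.46  1.09]
r 467.48509899426153 q -0.8224142941120482 F rad,tan 0.2015454440890082 -0.37585828210140676
7.9333 [ 551.6 -229.8  270.6] [ 3.141e+00 -1.000e-03  2.900e-02] [-0.4 -0.4  0.5] 59.88097465549913 [-0.46  0.38  1.31  0.    1.46  1.09]
r 467.9725646569633 q -0.8228219047903316 F rad,tan 0.402554326480478 0.3974854638751535
scene file [231 147  16  44 483] [238.2 168.5] mean [ 555.6 -228.7  161.5] [ 0.707  0.019 -0.707] yaw 1.5023246489883346 pitch -44.9820182224038 [ 512.3 -242.1  119.1] [ 592.4 -218.2  196.7]
len 95.7789070721422  thin rect ((552.446533203125, -230.36721801757812), (79.87313842773438, 23.683368682861328), 1.0285388231277466)
--
wrist file [ 316  158   26   97 2323] [328.6 207.1] mean [ 553.3 -232.4  165. ] [ 0.726  0.019 -0.688] yaw 1.474042454273693 pitch -43.46645500151026 [ 514.4 -244.   126.7] [ 590.9 -220.9  193.9]
len 94.20151376430061  thin rect ((552.6953125, -232.4963836669922), (76.228271484375, 22.00958824157715), 1.5333137
[... 296 characters left out ...]
2, 2.0580861568450928), 1.7977683544158936)
wrist file [434 316  24  63 621] [447.6 345.8] mean [ 581.  -259.5  367.1] [ 0.725  0.023 -0.688] yaw 1.7822995631377962 pitch -43.46040006707796 [ 571.  -260.7  355.9] [ 586.5 -258.4  373.1]
len 15.06748959906908  thin rect ((578.7554931640625, -259.5937194824219), (15.480687141418457, 2.191134452819824), 1.4145934581756592)
wrist file [449 396 101   4 349] [498.7 397.5] mean [ 573.2 -269.9  374.9] [ 0.031 -1.     0.001] yaw -88.23248583516263 pitch 0.03953199404906299 [ 571.4 -281.9  373.3] [ 575.  -258.   376.9]
len 23.755972659174247  thin rect ((573.2459106445312, -269.9485168457031), (23.811298370361328, 3.596108913421631), 89.60042572021484)
```

Emit:
drive_tool([
  {"delta_pos":[0.4,-2.2,-35],"yaw":-0.003,"hand":60},
  {"delta_pos":[0,0,-35],"yaw":0,"hand":60},
  {"delta_pos":[0,0,-30],"yaw":0,"hand":60},
  {"delta_pos":[0,0,-19],"yaw":0,"hand":60},
  {"delta_pos":[0,0,0],"yaw":0,"hand":60},
])

```text
clock: 8.35
eef_pos: [550.5, -231.6, 147.3]
eef_rot: [-3.139, 0.005, 0.025]
wrist_force: [0.1, -0.3, -0.7]
finger_gap: 60.0
```

Emit:
drive_tool([
  {"delta_pos":[0,0,0],"yaw":0,"hand":32},
  {"delta_pos":[0,0,0],"yaw":0,"hand":26},
  {"delta_pos":[0,0,0],"yaw":0,"hand":15},
  {"delta_pos":[0,0,0],"yaw":0,"hand":15},
], squeeze=30)

```text
clock: 8.68
eef_pos: [552.4, -232.8, 152.6]
eef_rot: [3.14, -0.002, 0.024]
wrist_force: [0.3, 0.6, -0.3]
finger_gap: 36.5
```

```bash
python3 s.py; sed -i 's/5.png/6.png/;s/cam5/cam6/' v.py; python3 v.py; python3 s.py; python3 f.py cam6.pkl | grep -A1 "scene file"
```

```text
8.6833 [ 552.4 -232.8  152.6] [ 3.14e+00 -2.00e-03  2.40e-02] [ 0.3  0.6 -0.3] 36.487862815678746 [-0.46  0.47  1.45  0.    1.21  1.09]
r 471.06666938015746 q -0.8240978213810706 F rad,tan -0.5468278581536402 -0.3885388220798628
8.8333 [ 552.1 -232.7  151.6] [ 3.141e+00 -1.000e-03  2.400e-02] [ 0.4  0.2 -0.3] 24.56910633885915 [-0.46  0.47  1.46  0.    1.21  1.09]
r 470.9411369719043 q -0.8233594741837795 F rad,tan -0.19934870822362905 -0.4051151286862329
scene file [209  67  12   9  30] [213.6  71.2] mean [ 569.2 -252.2  384.3] [0.755 0.371 0.54 ] yaw 26.17799588164781 pitch 32.67551777166653 [ 550.7 -265.3  372.6] [ 583.5 -234.3  396.3]
len 45.487337022231756  thin rect ((568.2042236328125, -251.90802001953125), (43.4085693359375, 17.099199295043945), 27.37111473083496)
scene file [219 128  20  13  44] [226.1 131.8] mean [ 572.9 -240.1  259.1] [ 0.269 -0.888 -0.373] yaw -73.11704905617948 pitch -21.915004249061173 [ 542.6 -251.7  242.6] [ 586.3 -214.6  268.2]
len 42.19960601964837  thin rect ((564.3118896484375, -233.16677856445312), (43.707157135009766, 36.89599609375), 0.5362635850906372)
scene file [231 147  14  44 442] [237.7 169.3] mean [ 557.3 -229.4  160.4] [ 0.693  0.047 -0.719] yaw 3.860407721060081 pitch -45.96669448184941 [ 521.4 -242.5  120.8] [ 589.7 -218.6  197.2]
len 95.00754707232925  thin rect ((555.5567626953125, -230.2225799560547), (67.81806945800781, 22.582801818847656), 2.9766578674316406)
```

View pics/wrist6.png

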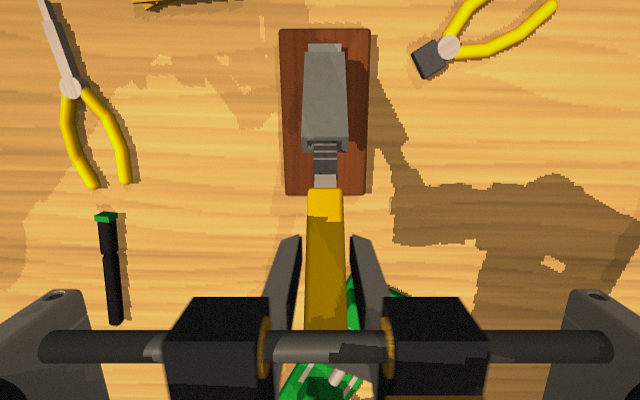

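View pics/scene6.png

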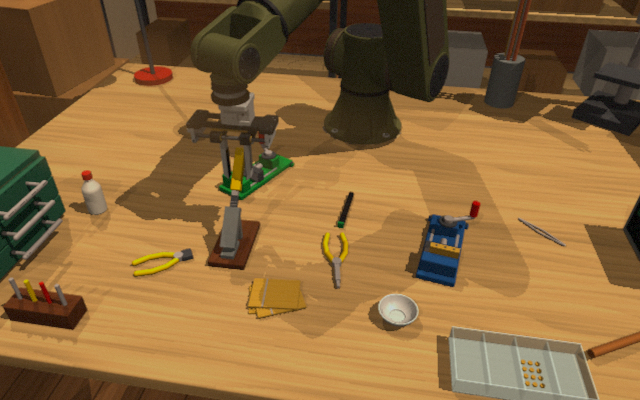

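The fingers straddle the handle in the wrist view (handle at ~(325,230), fingers at 290 and 365). I'll close and draw it out at 45°.

Emit:
drive_tool([
  {"delta_pos":[0,0,0],"yaw":0,"hand":15},
  {"delta_pos":[0,0,0],"yaw":0,"hand":15},
  {"delta_pos":[0,0,0],"yaw":0,"hand":15},
], squeeze=40)

```text
clock: 9.08
eef_pos: [552.0, -232.6, 151.4]
eef_rot: [3.141, -0.0, 0.024]
wrist_force: [-2.0, 0.3, 4.5]
finger_gap: 21.9
```

Emit:
drive_tool([
  {"delta_pos":[-7,-0.2,7],"yaw":0,"hand":15},
  {"delta_pos":[-7,-0.2,7],"yaw":0,"hand":15},
  {"delta_pos":[-7,-0.2,7],"yaw":0,"hand":15},
])

```text
clock: 9.33
eef_pos: [530.6, -233.2, 172.4]
eef_rot: [3.142, -0.001, 0.024]
wrist_force: [2.5, 0.5, -0.4]
finger_gap: 21.6
```

Emit:
drive_tool([
  {"delta_pos":[-10,-0.2,10],"yaw":0,"hand":15},
  {"delta_pos":[-10,-0.2,10],"yaw":0,"hand":15},
  {"delta_pos":[-10,-0.2,10],"yaw":0,"hand":15},
])

```text
clock: 9.58
eef_pos: [500.1, -233.8, 202.8]
eef_rot: [3.141, -0.0, 0.024]
wrist_force: [2.6, 0.6, -0.7]
finger_gap: 21.7
```

Emit:
drive_tool([
  {"delta_pos":[-10,-0.2,10],"yaw":0,"hand":15},
  {"delta_pos":[-10,-0.2,10],"yaw":0,"hand":15},
  {"delta_pos":[-4,0,8],"yaw":0,"hand":15},
  {"delta_pos":[0,0,5],"yaw":0,"hand":15},
])

```text
clock: 9.92
eef_pos: [476.1, -234.4, 236.2]
eef_rot: [3.141, -0.0, 0.023]
wrist_force: [0.2, 0.9, -1.3]
finger_gap: 21.8
```

```bash
python3 s.py; sed -i 's/6.png/7.png/;s/cam6/cam7/' v.py; python3 v.py; python3 s.py
```

```text
9.9167 [ 476.1 -234.4  236.2] [ 3.141 -0.     0.023] [ 0.2  0.9 -1.3] 21.787155955854256 [-0.53  0.25  1.56 -0.    1.34  1.02]
r 472.8064202907792 q -0.6622730169765323 F rad,tan -0.9653911402526081 -0.15707756175366455
10.0667 [ 477.  -234.2  235. ] [ 3.141 -0.     0.024] [-0.5  0.1 -1.6] 21.81263118943014 [-0.53  0.25  1.56 -0.    1.34  1.02]
r 472.57647455604234 q -0.6641586332904785 F rad,tan -0.038728284905126406 0.49090558158393527
```

View pics/wrist7.png

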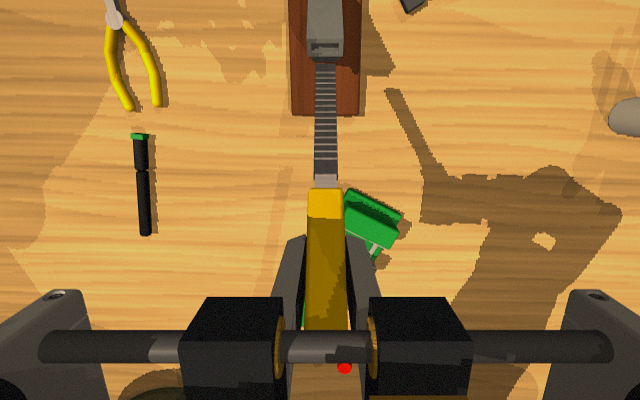

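View pics/scene7.png

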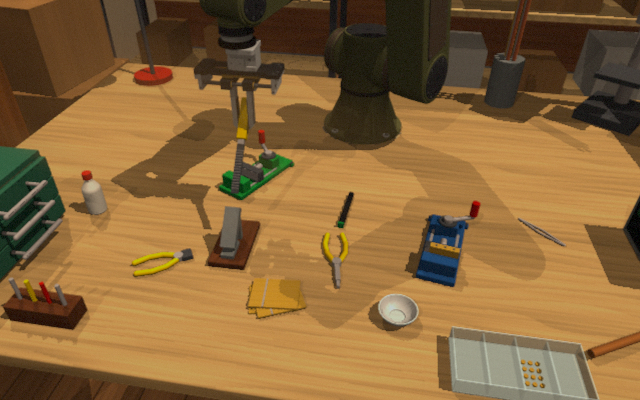

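View pics/side7.png

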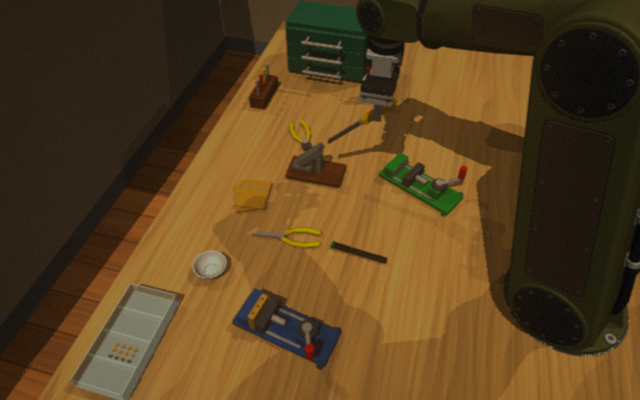

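File is free: blade at wrist (326,120), clear of the sleeve mouth at (323,45). Next I'll measure the file's pitch and the sleeve's upper rim.

```bash
cat > p.py <<'E'
from h import *;import pickle,sys
d=pickle.load(open(sys.argv[1],"rb"))
c=d["wrist"];P=pts(c)
def fit(P,m):
  q=P[m];q=q[~np.isnan(q[:,0])];w=np.median(q,0)
  for _ in range(3):
    u,s,vt=np.linalg.svd(q-q.mean(0),full_matrices=False);k=vt[0];r=np.linalg.norm((q-q.mean(0))-np.outer((q-q.mean(0))@k,k),axis=1);q=q[r<12]
  k=k*np.sign(k[0]+1e-9);n=vt[2]*np.sign(vt[2][2]);return q,k,n
hsv=cv2.cvtColor(c["frame"],cv2.COLOR_RGB2HSV);H,S,V=[hsv[...,i].astype(int) for i in range(3)]
top=float(sys.argv[2]);u0,u1,v0,v1=map(int,sys.argv[3:7])
m=np.zeros(S.shape,bool);m[v0:v1,u0:u1]=1
q,k,n=fit(P,m&(P[...,2]>top))
print("blade",len(q),q.mean(0).round(1),k.round(3),"pitch",np.degrees(np.arcsin(k[2])).round(1),"n",n.round(3),"ends",q[np.argmin(q[:,0])].round(1),q[np.argmax(q[:,0])].round(1))
E
python3 p.py cam7.pkl 105 300 350 50 180
python3 - <<'E'
import sys;sys.path.insert(0,'.')
from h import *;import pickle
for f in ["cam7","cam5"]:
  d=pickle.load(open(f"{f}.pkl","rb"))
  for n in ["scene","wrist","side"]:
    P=pts(d[n]);hsv=cv2.cvtColor(d[n]["frame"],cv2.COLOR_RGB2HSV);S=hsv[...,1]
    m=(S<90)&(abs(P[...,1]+229)<35)&(P[...,0]>585)&(P[...,0]<700)&(P[...,2]>60)&(P[...,2]<112)
    q=P[m]
    if len(q)>10:
      t=q[q[:,2]>np.percentile(q[:,2],90)]
      print(f,n,len(q),"highest",t.mean(0).round(1),q[:,2].max().round(1),"y",np.percentile(q[:,1],[2,98]).round(1))
E
```

```text
blade 2568 [ 553.8 -232.4  166. ] [ 0.705  0.018 -0.709] pitch -45.2 n [0.709 0.018 0.705] ends [ 518.  -225.8  196.6] [ 597.4 -234.4  121.3]
cam7 scene 461 highest [ 620.2 -228.   100.9] 105.4 y [-243.4 -212. ]
cam7 wrist 2009 highest [ 619.5 -230.9  101.2] 103.3 y [-245.2 -214.7]
cam7 side 39 highest [ 620.6 -224.4  100.2] 103.7 y [-239.5 -214.3]
cam5 scene 520 highest [ 605.7 -228.7  106.7] 111.3 y [-243.1 -211.9]
cam5 wrist 1688 highest [ 604.7 -230.7  106.7] 111.8 y [-244.9 -214.7]
cam5 side 42 highest [ 619.8 -226.4  101.4] 102.7 y [-238.8 -213.1]
```

Emit:
drive_tool([
  {"delta_pos":[20,1.5,0],"yaw":0,"hand":15},
  {"delta_pos":[20,1.5,0],"yaw":0,"hand":15},
  {"delta_pos":[0,0,-15],"yaw":0,"hand":15},
  {"delta_pos":[0,0,-12],"yaw":0,"hand":15},
], squeeze=20)

```text
clock: 10.4
eef_pos: [517.7, -230.8, 206.3]
eef_rot: [-3.141, 0.001, 0.025]
wrist_force: [-0.2, 0.6, -1.8]
finger_gap: 21.8
```

Emit:
drive_tool([
  {"delta_pos":[0,0,-5],"yaw":0,"hand":15},
  {"delta_pos":[0,0,-5],"yaw":0,"hand":15},
  {"delta_pos":[0,0,-5],"yaw":0,"hand":15},
  {"delta_pos":[0,0,-5],"yaw":0,"hand":15},
])

```text
clock: 10.73
eef_pos: [517.2, -231.3, 188.1]
eef_rot: [3.141, -0.001, 0.024]
wrist_force: [1.4, -0.6, 1.8]
finger_gap: 22.2
```

```bash
python3 s.py; sed -i 's/7.png/8.png/;s/cam7/cam8/' v.py; python3 v.py; python3 s.py;python3 p.py cam8.pkl 105 300 350 90 180
```

```text
10.7333 [ 517.2 -231.3  188.1] [ 3.141e+00 -1.000e-03  2.400e-02] [ 1.4 -0.6  1.8] 22.1770983368739 [-0.49  0.37  1.52  0.    1.26  1.06]
r 468.1473182266745 q -0.7491602839664804 F rad,tan 0.6298218622459998 -1.4129938904745973
10.8833 [ 516.8 -231.2  187.8] [-3.141  0.     0.024] [ 0.1 -0.5 -1.2] 21.659958253809116 [-0.49  0.37  1.52 -0.    1.26  1.06]
r 468.0165010989751 q -0.7484124137464194 F rad,tan 0.4775235439886262 -0.12298690381139962
blade 2123 [ 585.8 -229.5  136.9] [ 0.757  0.018 -0.654] pitch -40.8 n [0.654 0.015 0.757] ends [ 560.4 -231.   159.5] [ 615.1 -236.3  112.3]
```

View pics/wrist8.png

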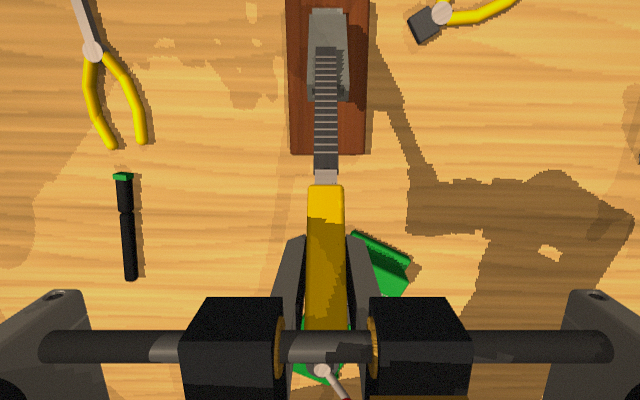

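The blade rests on the sleeve rim and pivots in the grip (-45° → -41°, about 2 N). I'll keep lowering.

Emit:
drive_tool([
  {"delta_pos":[0,0,-7],"yaw":0,"hand":15},
  {"delta_pos":[0,0,-7],"yaw":0,"hand":15},
  {"delta_pos":[0,0,-7],"yaw":0,"hand":15},
  {"delta_pos":[0,0,-7],"yaw":0,"hand":15},
  {"delta_pos":[0,0,-7],"yaw":0,"hand":15},
])

```text
clock: 11.3
eef_pos: [516.8, -231.2, 152.1]
eef_rot: [-3.141, 0.0, 0.024]
wrist_force: [-0.5, 0.3, 1.8]
finger_gap: 21.6
```

Emit:
drive_tool([
  {"delta_pos":[0,0,-7],"yaw":0,"hand":15},
  {"delta_pos":[0,0,-7],"yaw":0,"hand":15},
  {"delta_pos":[0,0,-7],"yaw":0,"hand":15},
  {"delta_pos":[0,0,-7],"yaw":0,"hand":15},
  {"delta_pos":[0,0,-7],"yaw":0,"hand":15},
])

```text
clock: 11.72
eef_pos: [516.8, -231.2, 117.2]
eef_rot: [-3.142, 0.0, 0.024]
wrist_force: [-1.7, -0.7, 1.9]
finger_gap: 21.8
```

```bash
python3 s.py; sed -i 's/8.png/9.png/;s/cam8/cam9/' v.py; python3 v.py; python3 s.py;python3 p.py cam9.pkl 90 300 350 90 180
```

```text
11.7167 [ 516.8 -231.2  117.2] [-3.142  0.     0.024] [-1.7 -0.7  1.9] 21.819901955293062 [-0.49  0.44  1.59 -0.    1.11  1.06]
r 467.99995791816303 q -0.7484160103847237 F rad,tan 0.6739979486822792 1.682587491753429
11.8667 [ 516.7 -231.1  117.3] [-3.141e+00  1.000e-03  2.400e-02] [-0.2  0.3 -1.6] 21.663993426600683 [-0.49  0.44  1.59  0.    1.12  1.06]
r 467.87152956029576 q -0.7481021392746408 F rad,tan -0.3275520544485949 0.24519732889436416
blade 2661 [ 589.7 -229.3  112.3] [ 0.975  0.018 -0.223] pitch -12.9 n [0.223 0.007 0.975] ends [ 565.9 -219.8  115.1] [ 611.5 -236.6  107.3]
```

View pics/wrist9.png

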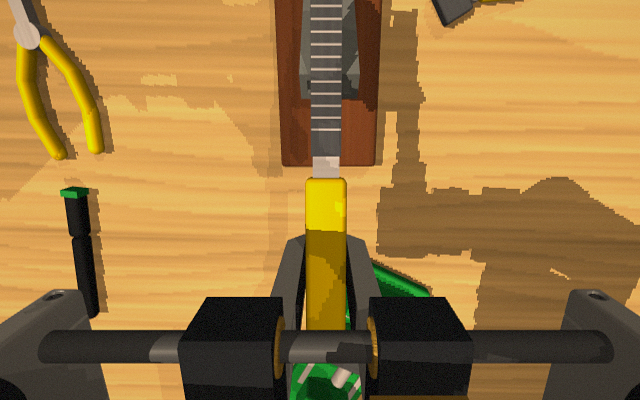

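```bash
python3 p.py cam9.pkl 80 310 342 5 155;python3 p.py cam9.pkl 80 308 345 185 225;python3 p.py cam7.pkl 80 316 336 70 170
```

```text
blade 4680 [ 616.6 -228.6  107.3] [ 0.987  0.027 -0.16 ] pitch -9.2 n [0.16  0.011 0.987] ends [ 579.  -223.8  112.8] [ 651.8 -233.8  101.1]
blade 1472 [ 554.6 -230.3  123.9] [ 0.987  0.035 -0.156] pitch -9.0 n [ 0.156 -0.005  0.988] ends [ 544.  -225.3  124.6] [ 565.  -237.7  123.1]
blade 1993 [ 556.1 -232.5  163.5] [ 0.708  0.016 -0.706] pitch -44.9 n [0.706 0.019 0.708] ends [ 524.3 -226.9  194.1] [ 592.4 -239.3  126.6]
```

Emit:
drive_tool([
  {"delta_pos":[0,0,-6],"yaw":0,"hand":15},
  {"delta_pos":[0,0,-6],"yaw":0,"hand":15},
  {"delta_pos":[0,0,-4],"yaw":0,"hand":15},
  {"delta_pos":[0,0,0],"yaw":0,"hand":15},
])

```text
clock: 12.2
eef_pos: [516.6, -231.1, 101.0]
eef_rot: [-3.141, 0.001, 0.024]
wrist_force: [-1.2, -0.8, 0.0]
finger_gap: 21.8
```

```bash
python3 s.py; sed -i 's/9.png/10.png/;s/cam9/cam10/' v.py; python3 v.py; python3 p.py cam10.pkl 80 310 342 5 155;python3 p.py cam10.pkl 80 308 345 185 225
```

```text
12.2 [ 516.6 -231.1  101. ] [-3.141e+00  1.000e-03  2.400e-02] [-1.2 -0.8  0. ] 21.78164170658577 [-0.49  0.46  1.6   0.    1.08  1.06]
r 467.8947773924324 q -0.7479690913153607 F rad,tan 0.7469844429134663 1.1928212336728052
blade 4781 [ 614.8 -228.7  107.1] [ 1.     0.024 -0.016] pitch -0.9 n [0.016 0.004 1.   ] ends [ 580.4 -223.2  106.3] [ 646.8 -228.1  104.7]
blade 1475 [ 556.5 -230.4  114.4] [ 0.999  0.028 -0.023] pitch -1.3 n [ 0.023 -0.006  1.   ] ends [ 545.5 -226.   113.1] [ 566.7 -232.1  114.8]
```

View pics/scene10.png

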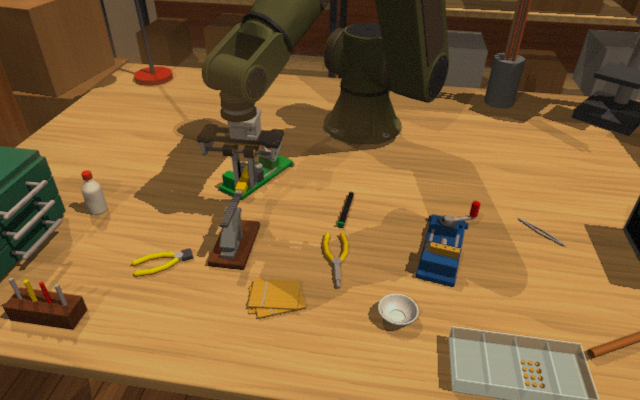

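Emit:
drive_tool([
  {"delta_pos":[0,0,-2.2],"yaw":0,"hand":15},
  {"delta_pos":[0,0,0],"yaw":0,"hand":15},
])

```text
clock: 12.52
eef_pos: [516.9, -231.2, 99.6]
eef_rot: [-3.142, -0.0, 0.024]
wrist_force: [-1.8, 0.6, 2.2]
finger_gap: 21.9
```

Emit:
drive_tool([
  {"delta_pos":[0,0,0],"yaw":0,"hand":15},
  {"delta_pos":[0,0,0],"yaw":0,"hand":15},
], squeeze=55)

```text
clock: 12.68
eef_pos: [516.9, -231.2, 99.9]
eef_rot: [3.141, -0.0, 0.024]
wrist_force: [-1.3, -0.9, 1.2]
finger_gap: 21.6
```

Emit:
drive_tool([
  {"delta_pos":[0,0,5],"yaw":0,"hand":15},
  {"delta_pos":[0,0,10],"yaw":0,"hand":15},
  {"delta_pos":[0,0,20],"yaw":0,"hand":15},
  {"delta_pos":[0,0,30],"yaw":0,"hand":15},
  {"delta_pos":[0,0,30],"yaw":0,"hand":15},
])

```text
clock: 13.1
eef_pos: [516.5, -231.0, 196.3]
eef_rot: [-3.141, 0.001, 0.024]
wrist_force: [-0.3, -0.0, -0.4]
finger_gap: 21.6
```

```bash
sed -i 's/10.png/11.png/;s/cam10/cam11/' v.py; python3 v.py; python3 s.py; python3 p.py cam11.pkl 120 310 342 5 155;python3 p.py cam11.pkl 120 308 345 185 225
python3 - <<'E'
import sys;sys.path.insert(0,'.')
from h import *;import pickle
c=pickle.load(open("cam11.pkl","rb"))["wrist"];P=pts(c);hsv=cv2.cvtColor(c["frame"],cv2.COLOR_RGB2HSV)
for v in range(160,200,3): print(v,hsv[v,326],P[v,326].round(1))
E
```

```text
13.25 [ 517.7 -231.6  197.7] [ 3.139 -0.004  0.024] [-0.5 -0.1 -1.2] 21.428265735834987 [-0.49  0.36  1.51 -0.    1.28  1.06]
r 468.37279011431355 q -0.7502305776211002 F rad,tan 0.059622685286152825 0.4718861994349383
blade 4776 [ 616.4 -229.4  207.6] [ 1.     0.024 -0.   ] pitch -0.0 n [-0.     0.005  1.   ] ends [ 582.2 -227.   206.2] [ 648.  -228.9  206. ]
blade 1474 [ 558.1 -231.1  214. ] [ 0.999  0.042 -0.008] pitch -0.5 n [ 0.008 -0.002  1.   ] ends [ 547.3 -223.2  213. ] [ 568.4 -233.8  214.6]
160 [ 14  62 189] [ 579.7 -230.6  209.2]
163 [ 15  62 177] [ 578.5 -230.6  210.8]
166 [ 14  65 173] [ 577.  -230.6  210.8]
169 [ 17  64 180] [ 575.4 -230.7  210.3]
172 [ 15  66 179] [ 574.  -230.7  210.7]
175 [ 15  67 187] [ 572.5 -230.8  210.6]
178 [ 15  66 181] [ 570.8 -230.8  210.1]
181 [ 20 167 150] [ 569.4 -230.8  210.7]
184 [ 23 255 231] [ 568.5 -230.8  213.4]
187 [ 25 255 229] [ 567.2 -230.9  214.2]
190 [ 25 255 229] [ 565.7 -230.9  214.1]
193 [ 25 255 228] [ 564.6 -230.9  215.8]
196 [ 26 255 229] [ 562.9 -231.   215. ]
199 [ 25 255 230] [ 561.1 -231.   214.3]
```

View pics/wrist11.png

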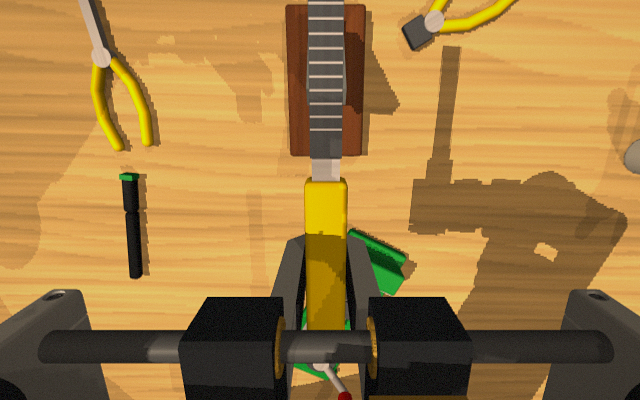

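Level in the grip (0° blade, -0.5° handle), with the blade mid about 114–116 mm ahead of the TCP. I'm carrying it to the vise with the file yawed to about 50°, so the hand stays off the crank.

Emit:
drive_tool([
  {"delta_pos":[1,10,0],"yaw":0.03,"hand":15},
  {"delta_pos":[2,20,0],"yaw":0.05,"hand":15},
  {"delta_pos":[2,24,0],"yaw":0.06,"hand":15},
  {"delta_pos":[2,24,0],"yaw":0.06,"hand":15},
  {"delta_pos":[2,24,0],"yaw":0.06,"hand":15},
])

```text
clock: 13.67
eef_pos: [525.2, -127.4, 193.5]
eef_rot: [-3.14, 0.002, 0.288]
wrist_force: [-0.4, -0.1, -0.3]
finger_gap: 21.3
```

Emit:
drive_tool([
  {"delta_pos":[2,24,0],"yaw":0.06,"hand":15},
  {"delta_pos":[2,24,0],"yaw":0.06,"hand":15},
  {"delta_pos":[2,24,0],"yaw":0.06,"hand":15},
  {"delta_pos":[2,24,0],"yaw":0.06,"hand":15},
  {"delta_pos":[2,24,0],"yaw":0.06,"hand":15},
])

```text
clock: 14.08
eef_pos: [535.1, -7.3, 193.5]
eef_rot: [-3.14, 0.002, 0.589]
wrist_force: [1.0, -0.9, -0.6]
finger_gap: 21.7
```

Emit:
drive_tool([
  {"delta_pos":[2,24,0],"yaw":0.06,"hand":15},
  {"delta_pos":[2,24,0],"yaw":0.06,"hand":15},
  {"delta_pos":[2,24,0],"yaw":0.06,"hand":15},
  {"delta_pos":[2,24,0],"yaw":0.06,"hand":15},
  {"delta_pos":[2,24,0],"yaw":0.05,"hand":15},
])

```text
clock: 14.5
eef_pos: [544.9, 112.6, 193.4]
eef_rot: [-3.14, 0.002, 0.879]
wrist_force: [-0.3, -0.6, -1.1]
finger_gap: 21.4
```

Emit:
drive_tool([
  {"delta_pos":[2,18,-5],"yaw":0.02,"hand":15},
  {"delta_pos":[2,9,-10],"yaw":0,"hand":15},
  {"delta_pos":[0,0,-15],"yaw":0,"hand":15},
  {"delta_pos":[0,0,-10],"yaw":0,"hand":15},
  {"delta_pos":[0,0,0],"yaw":0,"hand":15},
])

```text
clock: 14.92
eef_pos: [548.4, 137.4, 151.5]
eef_rot: [-3.138, 0.004, 0.894]
wrist_force: [-0.1, -0.5, -0.8]
finger_gap: 21.7
```

```bash
sed -i 's/11.png/12.png/;s/cam11/cam12/' v.py; python3 v.py; python3 s.py; python3 p.py cam12.pkl 110 310 342 5 155;python3 p.py cam12.pkl 110 308 345 185 225; python3 b2.py cam12.pkl | grep bartop
```

```text
15.0667 [550.  137.4 154.9] [-3.142  0.     0.893] [ 0.4 -1.3 -0.1] 21.633779186936174 [ 0.18  0.4   1.55 -0.    1.19  0.86]
r 105.28502805710383 q -1.0807831055588242 F rad,tan 1.3289228858664817 -0.007262313728718939
blade 4791 [611.8 212.4 160.4] [ 0.626  0.78  -0.01 ] pitch -0.5 n [0.004 0.009 1.   ] ends [584.6 190.8 161.1] [636.9 232.7 159. ]
blade 1470 [575.6 166.9 167.4] [ 0.615  0.788 -0.013] pitch -0.8 n [0.012 0.008 1.   ] ends [561.6 164.3 166.3] [588.5 168.9 165.7]
scene bartop 153 [621.4 223.5] [58.8 15.6] 80.5 med [623.1 222.4  61.2]
side bartop 173 [622.1 224.9] [60.  14.9] 80.8 med [622.1 224.7  59.6]
```

View pics/scene12.png

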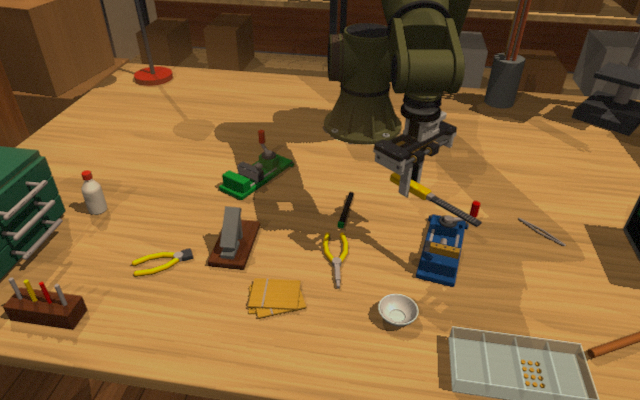

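View pics/side12.png

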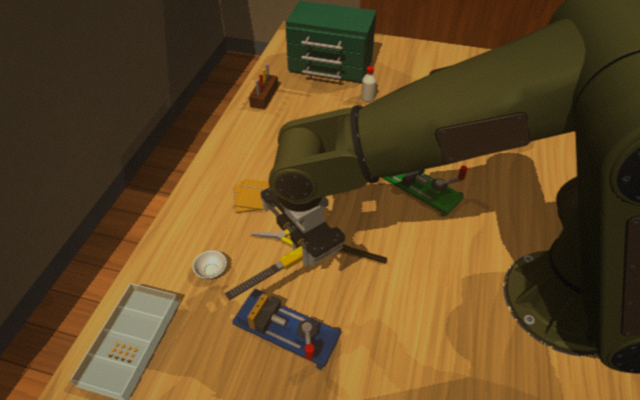

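View pics/wrist12.png

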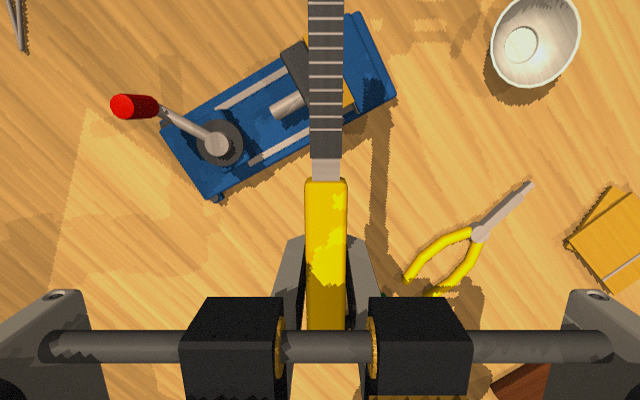

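The file is held level over the vise and the knob has stayed at scene (475,208). I'll locate the blade tip and middle from the fixed cameras.

```bash
cat > t.py <<'E'
from h import *;import pickle,sys
d=pickle.load(open(sys.argv[1],"rb"));z0,z1=float(sys.argv[2]),float(sys.argv[3])
hand=np.array([float(sys.argv[4]),float(sys.argv[5])]);th=float(sys.argv[6]);k=np.array([np.cos(th),np.sin(th)]);nn=np.array([-k[1],k[0]])
for n in ["scene","side"]:
  P=pts(d[n]);hsv=cv2.cvtColor(d[n]["frame"],cv2.COLOR_RGB2HSV)
  t=(P[...,:2]-hand)@k;w=(P[...,:2]-hand)@nn
  m=(P[...,2]>z0)&(P[...,2]<z1)&(abs(w)<20)&(t>25)&(t<200)
  S=hsv[...,1];V=hsv[...,2]
  q=P[m];tt=t[m];yel=(S[m]>150)
  b=~yel
  print(n,len(q),"tip t",np.percentile(tt,99.5).round(1),"handle front t",np.percentile(tt[yel],98).round(1) if yel.any() else None)
  g=q[b];tb=tt[b];wb=w[m][b]
  if len(g)>20:
    pz=np.polyfit(tb,g[:,2],1);pw=np.polyfit(tb,wb,1)
    tm=np.percentile(tt,99.5)-55
    print(" pitch",np.degrees(np.arctan(pz[0])).round(2),"lateral slope deg",np.degrees(np.arctan(pw[0])).round(2),"mid top z",np.polyval(pz,tm).round(1),"mid xy",(hand+k*tm+nn*np.polyval(pw,tm)).round(1))
E
python3 t.py cam12.pkl 140 180 549.5 137.4 0.895
```

```text
scene 594 tip t 169.1 handle front t 49.7
 pitch -1.21 lateral slope deg 0.04 mid top z 158.2 mid xy [620.6 226.6]
side 745 tip t 170.8 handle front t 170.3
 pitch -1.18 lateral slope deg -0.21 mid top z 158.8 mid xy [620.9 228.6]
```

Emit:
drive_tool([
  {"delta_pos":[1,-3,-10],"yaw":0,"hand":15},
  {"delta_pos":[0,0,-15],"yaw":0,"hand":15},
  {"delta_pos":[0,0,-15],"yaw":0,"hand":15},
  {"delta_pos":[0,0,-12],"yaw":0,"hand":15},
  {"delta_pos":[0,0,-8],"yaw":0,"hand":15},
])

```text
clock: 15.48
eef_pos: [550.6, 134.4, 93.3]
eef_rot: [-3.141, 0.001, 0.893]
wrist_force: [-0.0, 0.2, -0.0]
finger_gap: 21.7
```

Emit:
drive_tool([
  {"delta_pos":[0,0,0],"yaw":0,"hand":15},
  {"delta_pos":[0,0,0],"yaw":0,"hand":15},
  {"delta_pos":[0,0,0],"yaw":0,"hand":15},
  {"delta_pos":[0,0,0],"yaw":0,"hand":15},
])

```text
clock: 15.82
eef_pos: [551.3, 134.9, 95.6]
eef_rot: [3.141, -0.001, 0.894]
wrist_force: [0.3, 0.5, -1.2]
finger_gap: 21.2
```

```bash
sed -i 's/12.png/13.png/;s/cam12/cam13/' v.py; python3 v.py; python3 s.py; python3 t.py cam13.pkl 82 115 550.4 134.4 0.895; python3 b2.py cam13.pkl | grep bartop
python3 - <<'E'
import cv2
a=cv2.imread("pics/scene13.png");b=cv2.imread("pics/side13.png")
cv2.imwrite("pics/crop13.png",cv2.hconcat([cv2.resize(a[150:300,370:520],(400,400)),cv2.resize(b[220:370,210:360],(400,400))]))
E
```

```text
15.9667 [551.1 134.9  95.2] [ 3.141e+00 -1.000e-03  8.940e-01] [-0.2  0.7 -0.8] 21.54525490053565 [0.18 0.47 1.6  0.   1.07 0.85]
r 108.04194223848144 q -1.0827590360724408 F rad,tan -0.7545401961133749 -0.06946556417271538
scene 571 tip t 170.7 handle front t 50.7
 pitch -0.98 lateral slope deg 0.46 mid top z 103.0 mid xy [623.4 224.2]
side 695 tip t 172.0 handle front t 171.9
 pitch -0.88 lateral slope deg -0.1 mid top z 101.6 mid xy [623.1 226. ]
scene bartop 159 [573.9 266.6] [ 53.8 169.6] 48.3 med [623.2 225.6  61.1]
side bartop 160 [622.3 225.4] [59.7 13.4] 79.9 med [622.3 227.7  59.9]
```

View pics/crop13.png

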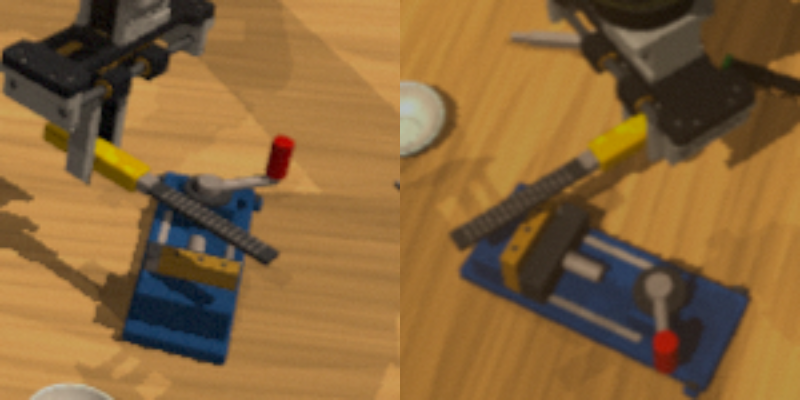

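View pics/wrist13.png

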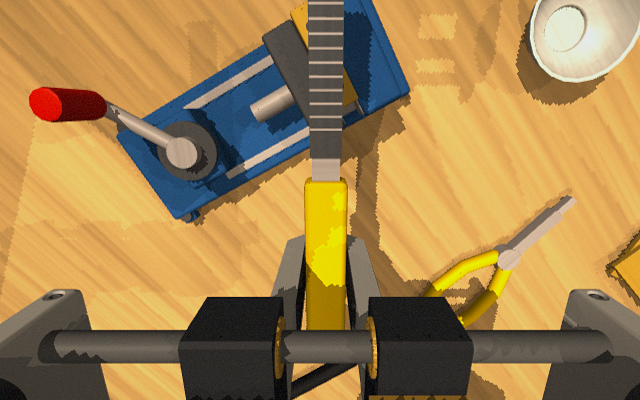

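Emit:
drive_tool([
  {"delta_pos":[-0.5,0,-3],"yaw":0,"hand":15},
  {"delta_pos":[0,0,-3],"yaw":0,"hand":15},
  {"delta_pos":[0,0,0],"yaw":0,"hand":15},
  {"delta_pos":[0,0,0],"yaw":0,"hand":15},
  {"delta_pos":[0,0,0],"yaw":0,"hand":15},
])

```text
clock: 16.38
eef_pos: [550.4, 134.8, 88.7]
eef_rot: [-3.142, 0.0, 0.894]
wrist_force: [1.0, -0.0, -0.8]
finger_gap: 21.6
```

```bash
sed -i 's/13.png/14.png/;s/cam13/cam14/' v.py; python3 v.py; python3 s.py; python3 t.py cam14.pkl 76 110 550.6 134.7 0.895; python3 b2.py cam14.pkl | grep side; python3 -c "
from cell import manip
print(manip.sign_off())"
```

```text
16.5333 [550.5 134.8  88.8] [ 3.141 -0.     0.894] [ 0.4  0.7 -1.3] 21.624196281803346 [ 0.18  0.48  1.6  -0.    1.06  0.85]
r 107.88161498481513 q -1.0771357063102722 F rad,tan -0.5347738976202885 -0.613225222811431
scene 559 tip t 169.4 handle front t 50.0
 pitch -1.09 lateral slope deg 0.12 mid top z 96.0 mid xy [622.2 223.9]
side 682 tip t 171.1 handle front t 171.1
 pitch -0.82 lateral slope deg -0.1 mid top z 94.7 mid xy [622.4 225.9]
side bartop 151 [622.6 226.5] [58.8 14.5] 79.8 med [622.8 230.7  59.6]
side jawtop 75 [578.4 231. ] [ 69.7 151.4] 77.9 med [643.3 249.4  42.9]
side dark jaw 111 [626.5 218.8] [72.8 59.2] 79.6 med [643.8 231.9  43.7]
side base all 2039 [564.3 231.9] [ 93.1 215.1] 79.6 med [541.9 245.7  13.7]
side all>8 3242 [564.3 231.9] [ 93.1 215.1] 79.6 med [556.9 241.7  15.3]
the job is handed in; nothing more can be done
None
```

The blue vise is shut on the brass bar, and the file is held level above it. I handed the job in at about 16.5 s.

- **Vise:** I turned the crank to about 2.04 rad, where it stiffened sharply and took 16–21 N at the knob. That is a little above the 10–15 N given for firm clamping. The bar moved about 5 mm over to the fixed jaw. After release the knob stayed where I left it.
- **File:** I drew it out of the sleeve and levelled it by pivoting it in the grip against the sleeve's fixed upper rim, with about 2 N of force. I then clamped it at 55 N for the carry.
- **Last checks:** The blade's pitch is about -1°. Its middle is at about (622.3, 225) over the bar top at (622.5, 226). The blade's underside is about 30 mm above the bar. The wrist force was only about the file's weight, so nothing is being touched.
- **Disagreements:** The scene and side cameras differed by about 2 mm on the blade's y position and 1 mm on its height. The file sat about 5 mm further along in the grip than planned, and I corrected for that. In the pictures the other things on the bench and the green vise are where they were.

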